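Pack the jig blades from the tip-up rests and put the lid on

TASK

Pack this order: for each flat steel jig blade lying in the white display rests, press its overhanging end down so that the blade tips up onto the ramp, then pick it up and put it in the grey box. When every blade is in the box, put the loose lid on so that it sits flush on the rim, and leave the other things on the counter where they are.

Things in the scene. Friction and masses are not known exactly. Their poses are not given: they have to be found in the camera images.
- blade0_mid (a point): centre of a loose flat jig blade, plain steel bar with round ends, 76 long (its x) x 22 wide (y) x 4 thick (z), 50 g, slippery on the rests; starts level in the -y pocket of restA, lengthwise along that rest's x, or is absent (None). On an open flat surface it can be pinched by its long sides; in its pocket the cheeks cover them
- blade1_mid (a point): centre of a loose flat jig blade, plain steel bar with round ends, 76 long (its x) x 22 wide (y) x 4 thick (z), 50 g, slippery on the rests; starts level in the +y pocket of restA, lengthwise along that rest's x, or is absent (None). On an open flat surface it can be pinched by its long sides; in its pocket the cheeks cover them
- blade2_mid (a point): centre of a loose flat jig blade, plain steel bar with round ends, 76 long (its x) x 22 wide (y) x 4 thick (z), 50 g, slippery on the rests; starts level in the -y pocket of restB, lengthwise along that rest's x, or is absent (None). On an open flat surface it can be pinched by its long sides; in its pocket the cheeks cover them
- blade3_mid (a point): centre of a loose flat jig blade, plain steel bar with round ends, 76 long (its x) x 22 wide (y) x 4 thick (z), 50 g, slippery on the rests; starts level in the +y pocket of restB, lengthwise along that rest's x, or is absent (None). On an open flat surface it can be pinched by its long sides; in its pocket the cheeks cover them
- restA: white fixed display rest, 97 (x) x 126 (y) x 41 high, origin under its centre on the counter, z up; two equal pockets along x, at y = -31 and +31, drawn under its ridge points. A blade lies level in a pocket with its middle 3 past the ridge on the +x side, between cheeks 24 apart that stand 1 above its top; its -x end hangs 35 out over a ramp in a slot 36 wide
- restA_ridge0 (a point): middle of the ridge (edge) of the pocket at y = -31 of restA, 36 above the counter, axes as the rest. +x of it: level bed 36 high, cheeks 41 high, end wall at x = 42. -x of it: smooth ramp falling 35 degrees to a foot stop (16 high, face at x = -40). Press the blade's hanging end about x = -26 down to 29 to 31 above the counter (1 to 5 N): it tips
- restA_ridge1 (a point): the same for the pocket at y = +31 of restA. A tipped blade slides down against the foot stop and stays by itself at 35 degrees: its middle then at about x = -7, 33 above the counter, its +x end standing up about 55 above the counter, clear of the cheeks, where its long sides can be pinched about 20 from its middle
- restB: white fixed display rest, 97 (x) x 126 (y) x 41 high, origin under its centre on the counter, z up; two equal pockets along x, at y = -31 and +31, drawn under its ridge points. A blade lies level in a pocket with its middle 3 past the ridge on the +x side, between cheeks 24 apart that stand 1 above its top; its -x end hangs 35 out over a ramp in a slot 36 wide
- restB_ridge0 (a point): middle of the ridge (edge) of the pocket at y = -31 of restB, 36 above the counter, axes as the rest. +x of it: level bed 36 high, cheeks 41 high, end wall at x = 42. -x of it: smooth ramp falling 35 degrees to a foot stop (16 high, face at x = -40). Press the blade's hanging end about x = -26 down to 29 to 31 above the counter (1 to 5 N): it tips
- restB_ridge1 (a point): the same for the pocket at y = +31 of restB. A tipped blade slides down against the foot stop and stays by itself at 35 degrees: its middle then at about x = -7, 33 above the counter, its +x end standing up about 55 above the counter, clear of the cheeks, where its long sides can be pinched about 20 from its middle
- box: grey open box fixed to the counter, outside 124 (x) x 134 (y) x 45 high, walls and floor 5 thick, open at the top; origin under its centre, on the counter
- box_rim (a point): centre of the box's mouth, level with the rim, 45 above the counter
- lid_grip (a point): centre of the black grip bar (56 along x, 16 wide, 22 high) of the loose grey lid, 180 g. 11 to 16 below this point a cover plate 126 (x) x 136 (y); 16 to 22 below it a plug 108 x 118 that drops into the box's mouth (114 x 124), either way round, 3 play each side. It starts lying plug down on the counter. Seated, this point is 61 above the counter
- spool1: bystander, leave it alone: line spool, 40 across, 30 high; origin under its centre
- spool2: bystander, leave it alone: line spool, 52 across, 30 high; origin under its centre
- beadjar: bystander, leave it alone: small jar, 40 across, 36 high; origin under its centre
- oilbottle: bystander, leave it alone: bottle, 44 across, 110 high; origin under its centre
- wrench: bystander, leave it alone: wrench lying flat; origin under its centre
- carton: bystander, leave it alone: small cardboard carton 90 x 60 x 35; origin under its centre
- mug: bystander, leave it alone: mug, 76 across, 85 high; origin under its centre
Things that resemble listed ones, but are neither listed nor needed, are in the scene too. What is shaped like the part that bears lid_grip but pink is not meant.

How it is judged:
On the way, in this order (a step that is already met when the one before it is completed fails the run):
1. a blade has been tipped up on its ramp (((angle between blade0_mid's own z axis and vertical above 0.45 rad and distance between blade0_mid and restA_ridge0 below 0.025 m) or (angle between blade1_mid's own z axis and vertical above 0.45 rad and distance between blade1_mid and restA_ridge1 below 0.025 m) or (angle between blade2_mid's own z axis and vertical above 0.45 rad and distance between blade2_mid and restB_ridge0 below 0.025 m) or (angle between blade3_mid's own z axis and vertical above 0.45 rad and distance between blade3_mid and restB_ridge1 below 0.025 m))), for 0.2 s.
2. every blade of the order is in the box (x of blade0_mid in the frame of box between -0.058 and 0.058 m and y of blade0_mid in the frame of box between -0.063 and 0.063 m and z of blade0_mid in the frame of box between 0 and 0.04 m and x of blade1_mid in the frame of box between -0.058 and 0.058 m and y of blade1_mid in the frame of box between -0.063 and 0.063 m and z of blade1_mid in the frame of box between 0 and 0.04 m and x of blade2_mid in the frame of box between -0.058 and 0.058 m and y of blade2_mid in the frame of box between -0.063 and 0.063 m and z of blade2_mid in the frame of box between 0 and 0.04 m and x of blade3_mid in the frame of box between -0.058 and 0.058 m and y of blade3_mid in the frame of box between -0.063 and 0.063 m and z of blade3_mid in the frame of box between 0 and 0.04 m), for 0.2 s.
3. the lid sits on the box (x of lid_grip in the frame of box between -0.006 and 0.006 m and y of lid_grip in the frame of box between -0.006 and 0.006 m and z of lid_grip in the frame of box between 0.056 and 0.065 m and angle between lid_grip's own z axis and vertical below 0.05 rad), for 0.2 s.
At the end, for the whole second after the job is handed in: every blade that is present lies inside the box, below its rim, and the lid sits level on the rim with its plug in the mouth (within 6 mm of centred, 4 mm of fully down), all at rest (all of step 2 and all of step 3 and linear speed of each of blade0, blade1, blade2, blade3 below 0.03 m/s and linear speed of lid below 0.02 m/s); the robot touches nothing.
It fails at once if a bystander was moved more than 3 cm (distance of any of spool1, spool2, beadjar, oilbottle, wrench, carton, mug from where it was at the start of the episode above 0.03 m).
Of blade0, blade1, blade2, blade3 only 3 to 4 are there at a start; the rules pass over those that are not, and their reading is None.
At some moment in a run one of lid may be knocked a few centimetres aside while the robot is not near it.
Once in a run the grip may slacken for a moment while it holds something.
It also fails if it takes over 210 s, if anything falls off the work surface, if the arm or the gripper's body presses on something with over 40 N, if the wrist force passes 120 N, or if a joint passes its speed limit or range.

ROBOT

A 6-joint arm with a two-finger parallel gripper is mounted at the origin on the work surface. World frame = base frame: x ahead of the robot, y to its left, z up, the work surface at z = 0. Lengths are in m, angles in rad, forces in N, time in s.
With the tool pointing down it reaches from about 0.325 to 0.775 m from the base axis. Payload 5.5 kg.
Tool frame: the origin (TCP) lies on the centre line of the jaws, within the pads' length; the fingertips stand 11 mm ahead of it and the grasp point (between the pads) lies 8 mm behind it; z points along the fingers, x is the direction in which the jaws open and shut, and the axes are right-handed (so a half turn about z gives the same grasp; the last joint's range is limited). The gripper opens to 88 mm and grips with 3 to 60 N. Pads are 20 mm wide; open, the fingers measure 115 mm over their backs; the gripper's body (75 mm by 178 mm) begins 61 mm behind the grasp point.
Start: joints at [1.22, 0.091, 1.231, -0, 1.82, -0.057], TCP at [0.174, 0.574, 0.234] pointing down, gripper open.
Joint ranges: [-2.87, 2.87], [-0.86, 2.18], [0.17, 2.46], [-1.51, 4.65], [0.06, 2.69], [-2.65, 2.65]. Speed limits (rad/s): [2.57, 2.57, 3.01, 3.14, 3.14, 3.14].

INTERFACE

Orientations are given as a unit quaternion [w, x, y, z].
In Python, from cell import manip gives the robot as it stands.
- The arm moves only by the tool jog_arm, never from a script. Its argument "moves" is a list of rows, each an object with "jaw": the finger opening in mm, from 0 to 87.8; "slide": the shift along the tool's x, y, z in mm, a list of three; "rotation": the turn, a rotation vector about the tool's x, y, z in degrees, a list of three. A call has 1 to 8 rows; each row is the pose to reach, as a shift and turn from the pose commanded when the call began, along the tool's axes at that moment; what a row does not reach only later rows make up. A row lasts 1/8 s, in which the tool goes at most 62.5 mm and 10.7 degrees, less where a joint would pass 70% of its speed; a pose out of reach is approached as far as the arm can. A call with a gripper value outside its range is refused whole. The fingers move at their own pace and stop on an object; "force" is the grip in N (left out, the last holds). Time passes only in rows, so rows that repeat a pose let the fingers close. It gives the time, the measured TCP pose, the force and the opening at its end, in the units of the state.
- manip.read_state(): the state, without advancing time (a new reading comes with each control period).
- manip.capture(name): name is "scene" or "top" or "wrist"; returns a dict with "pixels" (420x560x3 uint8, blue, green, red), "vertical_fov" (degrees; the focal length in pixels is half the picture's height over the tangent of half this angle, whatever the lens; pixels are square), "cx", "cy" (the principal point, pixels), "world_to_cam" (4x4, takes a point from world to camera coordinates); the wrist camera has in their place "tool_from_camera" (4x4, takes a point from camera to tool coordinates, whose origin is the TCP and whose axes are the tool frame's). Camera axes: x right, y up, looking along -z (the intrinsics and any distortion apply to the point x, -y, -z); pixel columns grow to the right and rows downward; lengths in m; the calibration is good to about 2 mm. A picture is of the moment at which its call begins: read the wrist's pose just before it. There is no depth.
- manip.hand_in(): hands the job in, once; it reports no verdict.
The state is a dict: "clock": time; "joint_positions": joint angles; "qd": joint speeds; "joint_torque": joint torques, N m; "tcp_pos": TCP position; "tool_rot": TCP orientation; "wrist_force": force on the tool from outside, world axes, zero at the start; "wrist_torque": the same for the moment, N m; "finger_gap": opening from 0.0 (shut) to 1.0 (fully open).
Only numpy, scipy, OpenCV 4.12 (cv2) and the standard library are available. Lean on these libraries where they do the work, as an engineer would, in place of code of your own. Each camera call takes 0.05 s, during which the arm holds its last target.

## Working session

There is one attempt and no reset: what is moved stays moved. The work goes in short steps, Python scripts to look and compute and a tool call to move; the robot and the scene stay as the last step left them, time stands still between calls to the robot, and variables do not carry over. Pictures are saved under pics/ and viewed, and the job is handed in when it is done.

Besides the shell and the picture viewer there is one more tool, called after "Request:" as name([rows], argument=value, ...), one row to a line, values as JSON. jog_arm: Moves the arm, as the interface text tells. Its arguments: {"type":"object","properties":{"moves":{"type":"array"},"force":{"type":"number"}},"required":["moves"]}

```bash
ls; mkdir -p pics; python3 - <<'E'
from cell import manip
import cv2,numpy as np
print(manip.read_state())
for n in ["scene","top","wrist"]:
    c=manip.capture(n); cv2.imwrite(f"pics/{n}0.png",c["pixels"])
    print(n,{k:(np.round(v,4).tolist() if not np.isscalar(v) else v) for k,v in c.items() if k!="pixels"})
E
```

```text
pics
{'clock': 0.0, 'joint_positions': array([ 1.22032722e+00,  9.18440659e-02,  1.23189986e+00, -1.97081878e-05,
        1.81982001e+00, -5.67093989e-02]), 'qd': array([-0.0004572 ,  0.00142043, -0.00082779,  0.00073973,  0.00053755,
        0.00011254]), 'joint_torque': array([-1.00530495e-03, -4.46458232e+01, -4.06431806e+01,  6.95139728e-02,
        2.95823871e-02, -1.48569111e-04]), 'tcp_pos': array([0.17364509, 0.57401977, 0.23250784]), 'tool_rot': array([ 5.49626940e-04,  8.02980787e-01,  5.96004097e-01, -8.18225144e-04]), 'wrist_force': array([ 0.13074635, -0.47305193, -0.46688094]), 'wrist_torque': array([ 0.02455296, -0.04147306,  0.06572565]), 'finger_gap': 1.001353397710757}
scene {'vertical_fov': 52.75312546708724, 'cx': 276.8003698495359, 'cy': 213.04183169991154, 'world_to_cam': [[-0.6468, 0.7624, -0.0177, 0.3224], [-0.5477, -0.4482, 0.7065, 0.1935], [0.5307, 0.4667, 0.7075, -1.3378], [0.0, 0.0, 0.0, 1.0]]}
top {'vertical_fov': 54.1372562753807, 'cx': 279.93521530325063, 'cy': 205.67637365648474, 'world_to_cam': [[0.0223, -0.9997, -0.0091, -0.0268], [0.9947, 0.0212, 0.1009, -0.4607], [-0.1006, -0.0113, 0.9949, -1.1043], [0.0, 0.0, 0.0, 1.0]]}
wrist {'vertical_fov': 71.43750809549621, 'cx': 284.64993860967843, 'cy': 207.991933702145, 'tool_from_camera': [[1.0, 0.0008, 0.001, 0.0004], [0.001, -0.9643, -0.2647, -0.0709], [0.0008, 0.2647, -0.9643, -0.1509], [0.0, 0.0, 0.0, 1.0]]}
```

View pics/scene0.png

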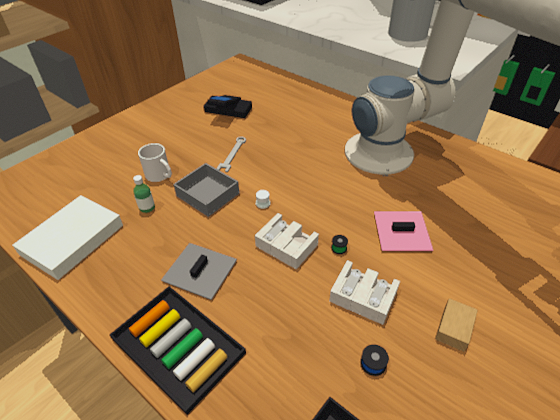

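View pics/top0.png

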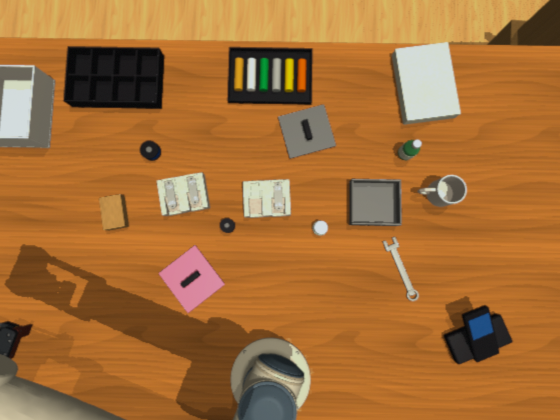

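View pics/wrist0.png

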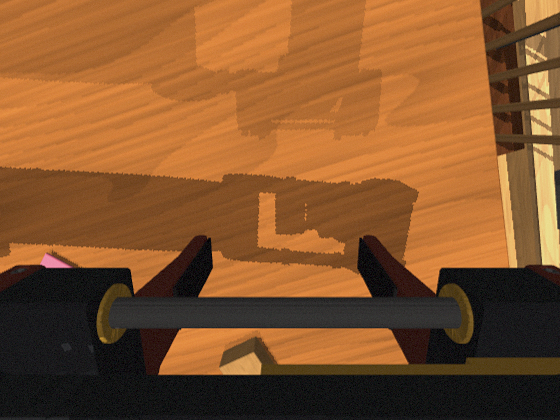

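```bash
python3 - <<'E'
import cv2
t=cv2.imread("pics/top0.png"); cv2.imwrite("pics/top0z.png",cv2.resize(t[160:240,140:310],None,fx=4.7,fy=4.7,interpolation=cv2.INTER_CUBIC))
t=cv2.imread("pics/scene0.png"); cv2.imwrite("pics/scene0z.png",cv2.resize(t[200:330,240:410],None,fx=4.5,fy=4.5,interpolation=cv2.INTER_CUBIC))
t=cv2.imread("pics/top0.png"); cv2.imwrite("pics/top0y.png",cv2.resize(t[90:250,260:480],None,fx=3.5,fy=3.5,interpolation=cv2.INTER_CUBIC))
E
```

```text
(no output)
```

View pics/top0z.png

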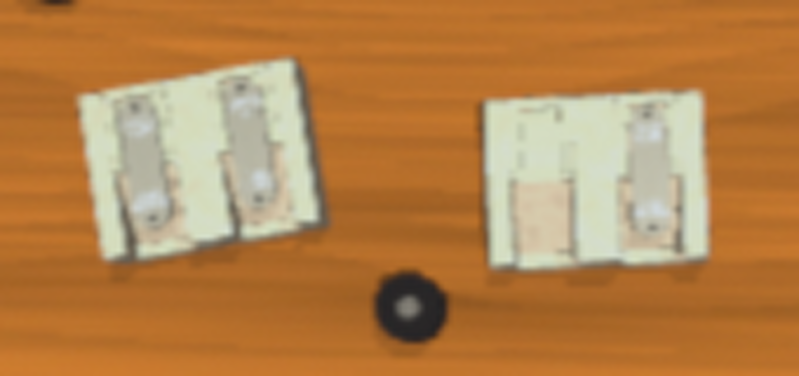

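View pics/scene0z.png

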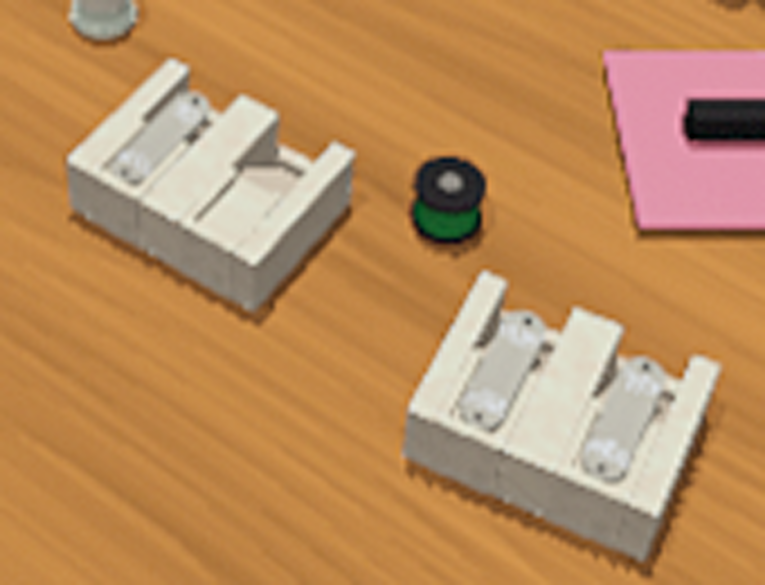

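View pics/top0y.png

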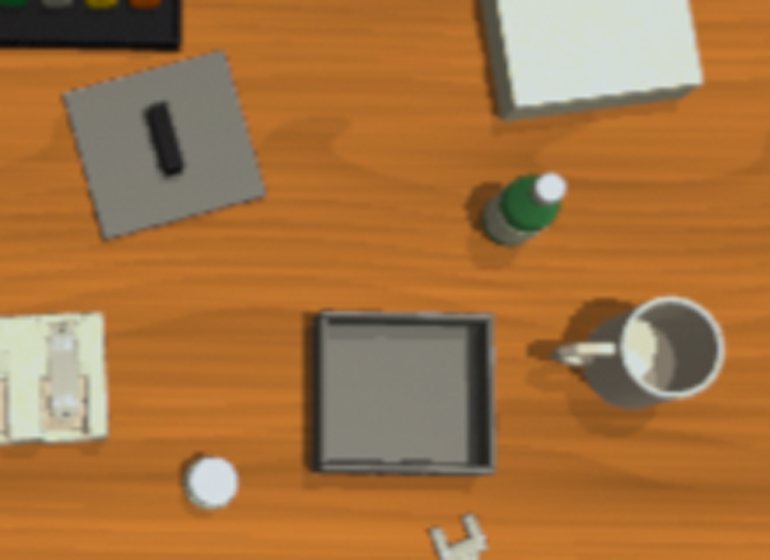

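```bash
cat > h.py <<'E'
import numpy as np, cv2
from scipy.spatial.transform import Rotation as R
def rot(q): return R.from_quat([q[1],q[2],q[3],q[0]])
class Cam:
    def __init__(s,c,st=None):
        s.img=c["pixels"];h=s.img.shape[0];s.f=h/2/np.tan(np.radians(c["vertical_fov"])/2);s.cx,s.cy=c["cx"],c["cy"]
        if "world_to_cam" in c: s.W=np.array(c["world_to_cam"])
        else:
            T=np.eye(4);T[:3,:3]=rot(st["tool_rot"]).as_matrix();T[:3,3]=st["tcp_pos"]
            s.W=np.linalg.inv(T@np.array(c["tool_from_camera"]))
        s.C=np.linalg.inv(s.W)
    def ray(s,u,v):
        d=np.array([(u-s.cx)/s.f,-(v-s.cy)/s.f,-1.]);return s.C[:3,3],s.C[:3,:3]@d
    def pt(s,u,v,z):
        o,d=s.ray(u,v);return o+d*(z-o[2])/d[2]
    def px(s,p):
        q=s.W[:3,:3]@np.array(p)+s.W[:3,3];return np.array([s.cx+s.f*q[0]/-q[2],s.cy-s.f*q[1]/-q[2]])
def get(name,save=None):
    from cell import manip
    st=manip.read_state();c=manip.capture(name)
    if save: cv2.imwrite("pics/"+save+".png",c["pixels"])
    return Cam(c,st)
def totool(st,p,yaw=None):
    """mm shift in tool axes to bring TCP to world p"""
    return 1000*rot(st["tool_rot"]).inv().apply(np.array(p)-st["tcp_pos"])
E
python3 - <<'E'
from h import *
c=get("top");hsv=cv2.cvtColor(c.img,cv2.COLOR_BGR2HSV)
def quad(name,mask,roi,z):
    m=np.zeros(mask.shape,np.uint8);x0,y0,x1,y1=roi;m[y0:y1,x0:x1]=mask[y0:y1,x0:x1]
    m=cv2.morphologyEx(m,cv2.MORPH_CLOSE,np.ones((9,9)))
    k=max(cv2.findContours(m,0,2)[0],key=cv2.contourArea)
    b=cv2.boxPoints(cv2.minAreaRect(k));P=np.array([c.pt(u,v,z)[:2] for u,v in b])*1000
    e=P-np.roll(P,1,0);print(name,b.round(1).tolist(),"ctr",P.mean(0).round(1),"edges",np.linalg.norm(e,axis=1).round(1),"ang",np.degrees(np.arctan2(e[:,1],e[:,0])).round(1))
S,V,H=hsv[...,1],hsv[...,2],hsv[...,0]
white=((S<100)&(V>130)).astype(np.uint8)*255
quad("restL",white,(150,165,215,225),.041);quad("restR",white,(235,170,300,225),.041)
gray=((S<90)&(V<160)).astype(np.uint8)*255
quad("box",((S<100)).astype(np.uint8)*255,(342,172,405,232),.045)
quad("lid",(S<100).astype(np.uint8)*255,(272,100,342,162),.011)
quad("grip",(V<50).astype(np.uint8)*255,(290,112,325,150),.022)
for n,u,v,z in [("bl0",195,193,.040),("spool1",228,225,.03),("spool2",150,150,.03),("jar",320,228,.036),("bottle",415,147,.11),("mug",452,190,.085)]: print(n,c.pt(u,v,z).round(3))
E
```

```text
restL [[155.10000610351562, 180.1999969482422], [201.8000030517578, 171.60000610351562], [208.60000610351562, 208.0], [161.89999389648438, 216.60000610351562]] ctr [485.6 249.9] edges [101.7 129.2 101.8 128. ] ang [  13.4  -78.2 -167.3  101.8]
restR [[241.8000030517578, 180.6999969482422], [289.1000061035156, 178.5], [290.79998779296875, 215.5], [243.5, 217.60000610351562]] ctr [479.5  20.4] edges [100.8 128.8 100.7 127.6] ang [   4.4  -86.2 -176.3   93.8]
box [[350.0, 179.0], [401.0, 179.0], [401.0, 225.0], [350.0, 225.0]] ctr [ 474.8 -273.5] edges [124.4 137.5 124.3 136. ] ang [  0.3 -88.8 179.6  91.2]
lid [[271.5, 100.19999694824219], [318.20001220703125, 86.30000305175781], [335.70001220703125, 145.3000030517578], [288.8999938964844, 159.1999969482422]] ctr [700.4 -78.1] edges [178.  139.3 178.4 137.2] ang [  17.4  -71.9 -163.3  107.9]
grip [[301.0, 120.9000015258789], [306.3999938964844, 119.30000305175781], [311.79998779296875, 138.1999969482422], [306.3999938964844, 139.8000030517578]] ctr [677.  -85.9] edges [56.1 15.8 56.1 15.8] ang [  16.5  -72.5 -163.5  107.4]
bl0 [0.489 0.214 0.04 ]
spool1 [0.405 0.123 0.03 ]
spool2 [0.608 0.347 0.03 ]
jar [ 0.402 -0.126  0.036]
bottle [ 0.611 -0.36   0.11 ]
mug [ 0.505 -0.463  0.085]
```

```bash
python3 - <<'E'
from h import *
from cell import manip
st=manip.read_state();print(totool(st,[.45,.25,.22]).round(1))
r=rot(st["tool_rot"]).as_matrix();print(r.round(3),np.degrees(np.arctan2(r[1,0],r[0,0])))
E
```

```text
[-230.2  358.3   13.2]
[[ 0.29   0.957 -0.   ]
 [ 0.957 -0.29  -0.001]
 [-0.001 -0.    -1.   ]] 73.16738767073845
```

Request:
jog_arm([
  {"jaw": 0, "slide": [-30, 45, 2], "rotation": [0, 0, -5]},
  {"jaw": 0, "slide": [-65, 100, 4], "rotation": [0, 0, -10]},
  {"jaw": 0, "slide": [-95, 150, 6], "rotation": [0, 0, -15]},
  {"jaw": 0, "slide": [-125, 200, 8], "rotation": [0, 0, -20]},
  {"jaw": 0, "slide": [-160, 250, 10], "rotation": [0, 0, -25]},
  {"jaw": 0, "slide": [-190, 300, 12], "rotation": [0, 0, -29]},
  {"jaw": 0, "slide": [-230, 358, 13], "rotation": [0, 0, -29]},
  {"jaw": 0, "slide": [-230, 358, 13], "rotation": [0, 0, -29]},
])

```text
clock: 1.2
tcp_pos: [0.4515, 0.2475, 0.2201]
tool_rot: [0.0, 0.63, 0.776, -0.001]
wrist_force: [-1.7, 0.2, -0.6]
finger_gap: 0.134
```

```bash
python3 - <<'E'
from h import *
from cell import manip
st=manip.read_state();print(st["tcp_pos"],st["clock"],rot(st["tool_rot"]).as_matrix().round(3)[:,0])
c=get("wrist","w1");t=get("top","t1")
E
```

```text
[0.45153621 0.24745372 0.22013042] 1.2 [-0.205  0.979 -0.001]
```

View pics/w1.png

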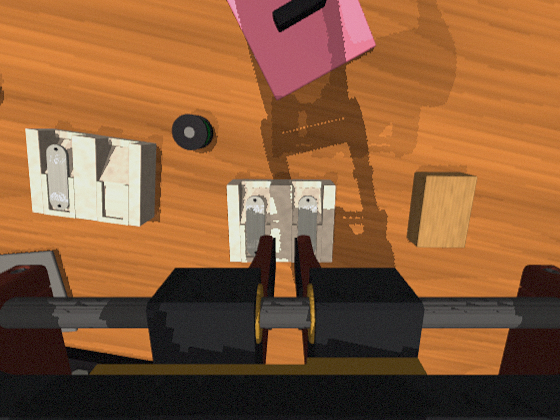

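Request:
jog_arm([
  {"jaw": 0, "slide": [0, 35, 20], "rotation": [0, 0, 0]},
  {"jaw": 0, "slide": [0, 70, 40], "rotation": [0, 0, 0]},
  {"jaw": 0, "slide": [0, 70, 40], "rotation": [0, 0, 0]},
  {"jaw": 0, "slide": [0, 70, 40], "rotation": [0, 0, 0]},
])

```text
clock: 1.8
tcp_pos: [0.5172, 0.2665, 0.1811]
tool_rot: [-0.0, 0.627, 0.779, -0.0]
wrist_force: [-0.4, 0.4, 1.1]
finger_gap: 0.005
```

```bash
python3 - <<'E'
from h import *
from cell import manip
st=manip.read_state();print(st["tcp_pos"],st["clock"],st["finger_gap"])
c=get("wrist","w2");cv2.imwrite("pics/w2z.png",cv2.resize(c.img[60:260,180:400],None,fx=3.6,fy=3,interpolation=cv2.INTER_CUBIC))
import pickle;pickle.dump(c,open("w2.pkl","wb"))
E
```

```text
[0.51715863 0.26652709 0.18107681] 1.8 0.005010196025850065
```

View pics/w2.png

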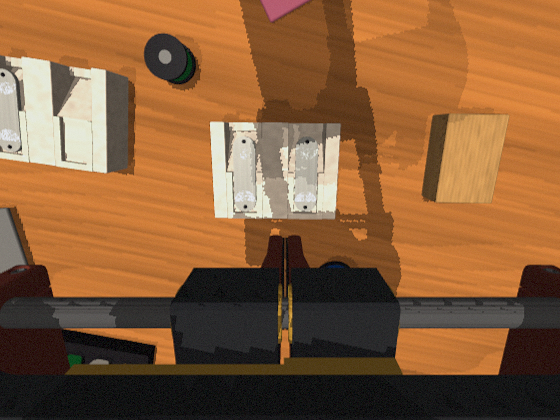

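```bash
python3 - <<'E'
from h import *
import pickle
c=pickle.load(open("w2.pkl","rb"))
cv2.imwrite("pics/w2z.png",cv2.resize(c.img[110:230,200:350],None,fx=5,fy=5,interpolation=cv2.INTER_CUBIC))
hsv=cv2.cvtColor(c.img,cv2.COLOR_BGR2HSV);m=np.zeros(hsv.shape[:2],np.uint8)
m[110:232,200:350]=(hsv[110:232,200:350,1]<85)*255
m=cv2.morphologyEx(m,cv2.MORPH_CLOSE,np.ones((7,7)))
k=max(cv2.findContours(m,0,2)[0],key=cv2.contourArea);b=cv2.boxPoints(cv2.minAreaRect(k))
P=np.array([c.pt(u,v,.041)[:2] for u,v in b])*1000;e=P-np.roll(P,1,0)
print(b.round(1).tolist(),P.mean(0).round(1),np.linalg.norm(e,axis=1).round(1),np.degrees(np.arctan2(e[:,1],e[:,0])).round(1))
E
```

```text
[[210.0, 122.0], [340.0, 122.0], [340.0, 218.0], [210.0, 218.0]] [491.6 250.6] [ 96.3 124.3  96.1 135.6] [-171.6  102.2   15.1  -77.8]
```

View pics/w2z.png

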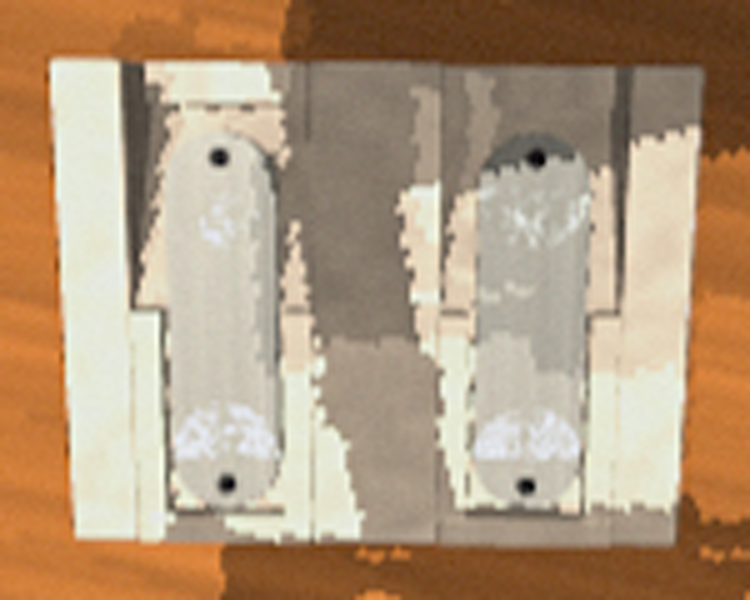

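```bash
python3 - <<'E'
from h import *
import pickle
c=pickle.load(open("w2.pkl","rb"))
F=lambda u,v,z:c.pt(200+u/5,110+v/5,z)*1000
for n,a,b in [("left(-y)",(218,132),(228,507)),("right(+y)",(538,132),(525,508)),("leftholes",(219,157),(227,484)),("rightholes",(537,158),(526,486))]:
    p,q=F(*a,.04),F(*b,.04);d=q-p;print(n,"over",p.round(1),"far",q.round(1),"mid",((p+q)/2).round(1),"len",np.linalg.norm(d).round(1),"ang",np.degrees(np.arctan2(d[1],d[0])).round(2))
for z,pts in [(.041,[(50,60),(704,68),(676,545),(77,540)]),(.041,[(135,310),(617,313)])]:
    print([F(*p,z).round(1)[:2].tolist() for p in pts], np.mean([F(*p,z) for p in pts],0).round(1))
E
```

```text
left(-y) over [464.1 213.7  40. ] far [538.3 229.   40. ] mid [501.2 221.4  40. ] len 75.8 ang 11.66
right(+y) over [451.  274.5  40. ] far [525.5 289.5  40. ] mid [488.2 282.   40. ] len 76.0 ang 11.37
leftholes over [468.8 214.7  40. ] far [533.5 228.   40. ] mid [501.1 221.4  40. ] len 66.1 ang 11.54
rightholes over [455.8 275.4  40. ] far [520.8 288.6  40. ] mid [488.3 282.   40. ] len 66.3 ang 11.43
[[457.7, 180.1], [432.7, 302.7], [526.3, 322.0], [551.8, 199.6]] [492.1 251.1  41. ]
[[501.6, 203.7], [481.8, 298.0]] [491.7 250.9  41. ]
```

```bash
cat >> h.py <<'E'
def goto(p,yaw=None):
    from cell import manip
    st=manip.read_state();r=rot(st["tool_rot"]).as_matrix()
    y=np.degrees(np.arctan2(r[1,0],r[0,0]))
    print("slide",totool(st,p).round(1),"yaw now",y.round(2),"tilt z",r[:,2].round(3),"rotz",None if yaw is None else round(y-yaw,2))
E
python3 -c "
from h import *
goto([.4715,.2152,.075],101.5)"
```

```text
slide [-40.3 -55.8 106.7] yaw now 102.26 tilt z [ 0.001  0.001 -1.   ] rotz 0.76
```

Request:
jog_arm([
  {"jaw": 0, "slide": [-20, -28, 40], "rotation": [0, 0, 0.8]},
  {"jaw": 0, "slide": [-40, -56, 75], "rotation": [0, 0, 0.8]},
  {"jaw": 0, "slide": [-40, -56, 105], "rotation": [0, 0, 0.8]},
  {"jaw": 0, "slide": [-40, -56, 105], "rotation": [0, 0, 0.8]},
])

```text
clock: 2.35
tcp_pos: [0.4701, 0.2142, 0.0747]
tool_rot: [-0.001, 0.633, 0.774, -0.001]
wrist_force: [-0.3, 0.0, 0.5]
finger_gap: 0.004
```

```bash
python3 -c "
from h import *
goto([.4715,.2152,.044],101.5);c=get('wrist','w3')"
```

```text
slide [ 0.8  1.6 30.7] yaw now 101.39 tilt z [-0.002 -0.001 -1.   ] rotz -0.11
```

View pics/w3.png

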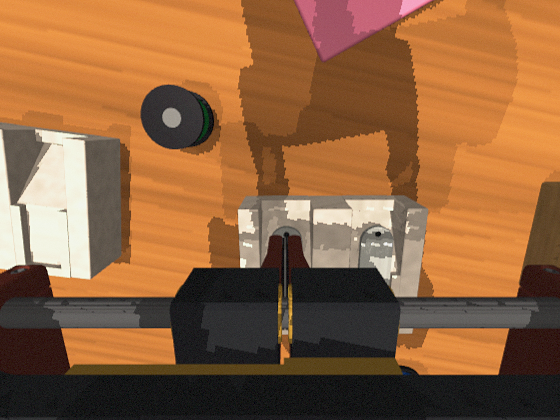

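Fingertips at (285,237) stand right over the overhanging end (hole at 287,233) of the -y blade. Press.

Request:
jog_arm([
  {"jaw": 0, "slide": [0, 1, 12], "rotation": [0, 0, 0]},
  {"jaw": 0, "slide": [0, 1, 22], "rotation": [0, 0, 0]},
  {"jaw": 0, "slide": [0, 1, 26], "rotation": [0, 0, 0]},
  {"jaw": 0, "slide": [0, 1, 29], "rotation": [0, 0, 0]},
  {"jaw": 0, "slide": [0, 1, 29], "rotation": [0, 0, 0]},
])

```text
clock: 3.02
tcp_pos: [0.4729, 0.2145, 0.0464]
tool_rot: [-0.0, 0.634, 0.774, -0.0]
wrist_force: [0.8, -0.2, -0.4]
finger_gap: 0.004
```

```bash
python3 -c "
from h import *
c=get('scene','s4');cv2.imwrite('pics/s4z.png',cv2.resize(c.img[240:350,310:430],None,fx=5,fy=5));c=get('wrist','w4')"
```

```text
(no output)
```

View pics/s4z.png

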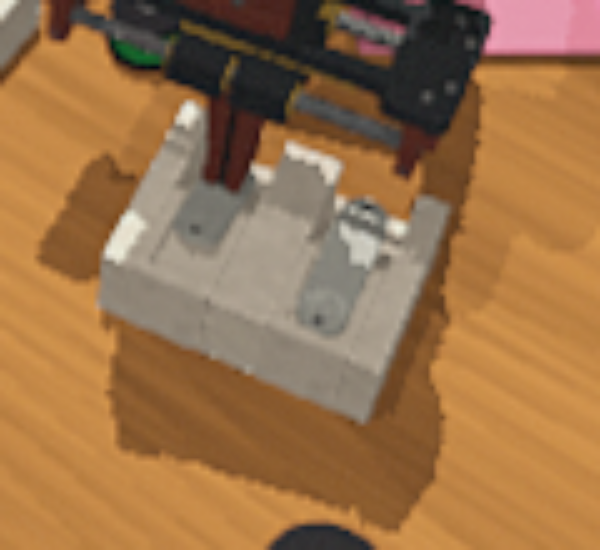

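View pics/w4.png

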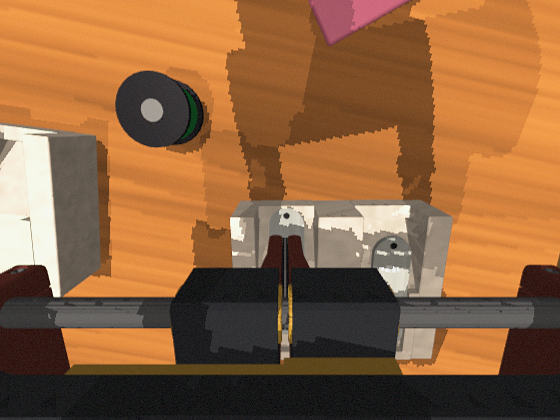

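Request:
jog_arm([
  {"jaw": 0, "slide": [0, 0, -30], "rotation": [0, 0, 0]},
  {"jaw": 0, "slide": [0, 40, -80], "rotation": [0, 0, 0]},
  {"jaw": 0, "slide": [0, 70, -120], "rotation": [0, 0, 0]},
  {"jaw": 0, "slide": [0, 85, -135], "rotation": [0, 0, 0]},
  {"jaw": 0, "slide": [0, 85, -135], "rotation": [0, 0, 0]},
])

```text
clock: 3.75
tcp_pos: [0.5574, 0.2315, 0.1831]
tool_rot: [0.001, 0.634, 0.774, 0.001]
wrist_force: [-0.3, -0.6, -0.3]
finger_gap: 0.003
```

```bash
python3 -c "
from h import *
c=get('scene','s5');cv2.imwrite('pics/s5z.png',cv2.resize(c.img[240:350,310:430],None,fx=5,fy=5));c=get('wrist','w5')"
```

```text
(no output)
```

View pics/s5z.png

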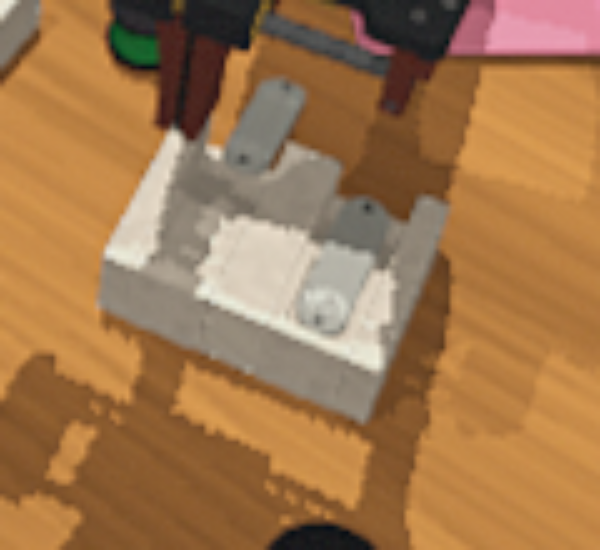

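View pics/w5.png

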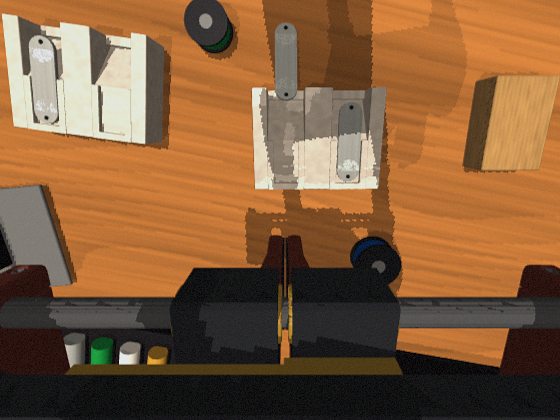

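Request:
jog_arm([
  {"jaw": 0, "slide": [0, 0, 0], "rotation": [0, 0, 0]},
  {"jaw": 0, "slide": [0, 0, 0], "rotation": [0, 0, 0]},
])

```text
clock: 4.1
tcp_pos: [0.5555, 0.2312, 0.1808]
tool_rot: [-0.0, 0.634, 0.774, -0.001]
wrist_force: [-0.8, 0.2, 0.0]
finger_gap: 0.007
```

```bash
python3 -c "
from h import *
c=get('scene','s6');cv2.imwrite('pics/s6z.png',cv2.resize(c.img[200:350,290:430],None,fx=4,fy=4));c=get('wrist');cv2.imwrite('pics/w6z.png',cv2.resize(c.img[0:210,220:420],None,fx=3,fy=3))
t=get('top');cv2.imwrite('pics/t6z.png',cv2.resize(t.img[150:260,130:250],None,fx=5,fy=5))"
```

```text
(no output)
```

View pics/s6z.png

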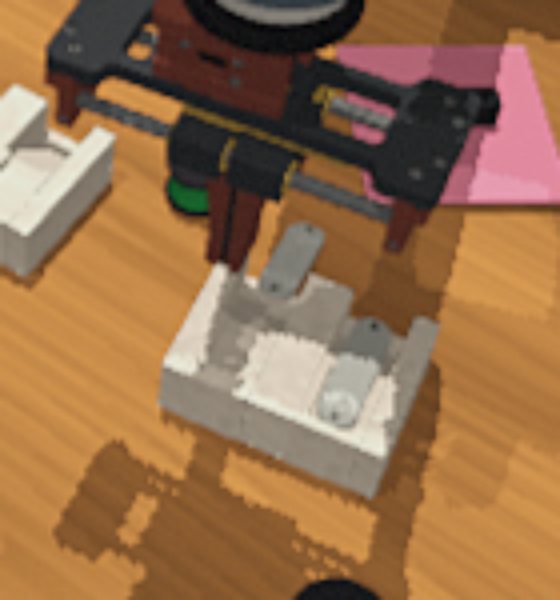

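View pics/w6z.png

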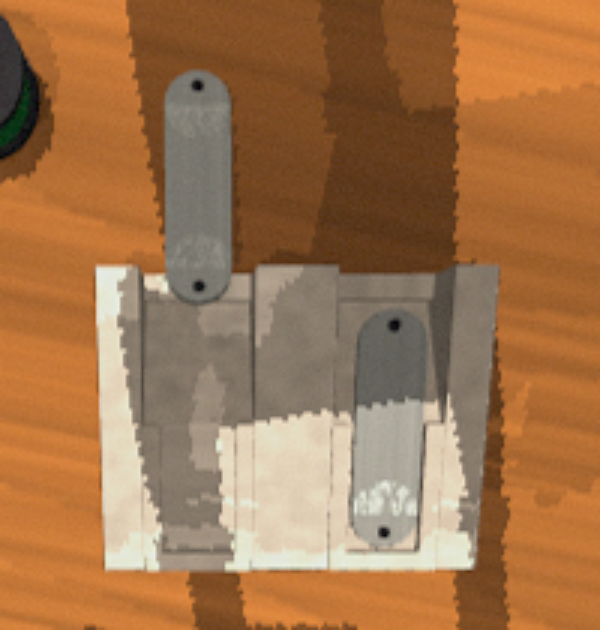

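View pics/t6z.png

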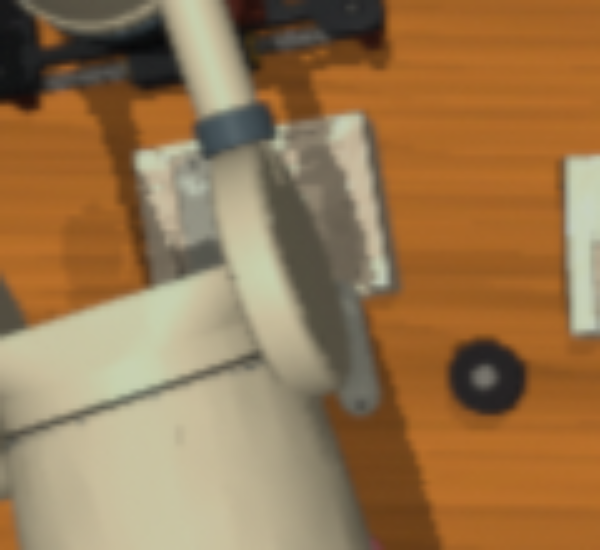

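```bash
python3 -c "
from h import *
goto([.4602,.2762,.060],101.5)"
```

```text
slide [ 63.  -84.9 121.4] yaw now 101.37 tilt z [-0. -0. -1.] rotz -0.13
```

Request:
jog_arm([
  {"jaw": 0, "slide": [32, -40, 30], "rotation": [0, 0, 0]},
  {"jaw": 0, "slide": [63, -85, 70], "rotation": [0, 0, 0]},
  {"jaw": 0, "slide": [63, -85, 110], "rotation": [0, 0, 0]},
  {"jaw": 0, "slide": [63, -85, 120], "rotation": [0, 0, 0]},
  {"jaw": 0, "slide": [63, -85, 120], "rotation": [0, 0, 0]},
  {"jaw": 0, "slide": [63, -85, 120], "rotation": [0, 0, 0]},
])

```text
clock: 5.0
tcp_pos: [0.4621, 0.2765, 0.0639]
tool_rot: [0.001, 0.634, 0.773, 0.001]
wrist_force: [-0.4, -0.4, 0.4]
finger_gap: 0.008
```

```bash
python3 -c "
from h import *
goto([.4602,.2762,.0415],101.5)"
```

```text
slide [ 0.  -2.  22.4] yaw now 101.32 tilt z [ 0.003  0.001 -1.   ] rotz -0.18
```

```bash
cat >> h.py <<'E'
def avg(n=12):
    from cell import manip
    P=[];Q=[]
    for i in range(n):
        st=manip.read_state();P.append(st["tcp_pos"]);Q.append(st["tool_rot"]);manip.capture("wrist")
    P=np.array(P);Q=np.array(Q);Q*=np.sign(Q[:,1:2])
    print("std mm",(P.std(0)*1e3).round(2));q=Q.mean(0)
    return dict(tcp_pos=P.mean(0),tool_rot=q/np.linalg.norm(q))
def gotoa(p,yaw=None,n=12):
    st=avg(n);r=rot(st["tool_rot"]).as_matrix();y=np.degrees(np.arctan2(r[1,0],r[0,0]))
    print("tcp",st["tcp_pos"].round(4),"slide",totool(st,p).round(1),"yaw",y.round(2),"z",r[:,2].round(4),"rotz",None if yaw is None else round(y-yaw,2))
E
python3 -c "
from h import *
gotoa([.4602,.2762,.0415],101.5)"
```

```text
std mm [0.58 0.1  0.83]
tcp [0.4612 0.2764 0.0626] slide [ 0.  -1.  21.1] yaw 101.34 z [ 1.3e-03  7.0e-04 -1.0e+00] rotz -0.16
```

Request:
jog_arm([
  {"jaw": 0, "slide": [0, -1, 21.5], "rotation": [0, 0, 0]},
  {"jaw": 0, "slide": [0, -1, 21.5], "rotation": [0, 0, 0]},
  {"jaw": 0, "slide": [0, -1, 21.5], "rotation": [0, 0, 0]},
])

```text
clock: 5.98
tcp_pos: [0.4589, 0.2764, 0.0411]
tool_rot: [-0.001, 0.633, 0.774, -0.0]
wrist_force: [-3.8, -0.6, 6.7]
finger_gap: 0.006
```

```bash
python3 -c "
from h import *
c=get('scene');cv2.imwrite('pics/s7z.png',cv2.resize(c.img[220:350,300:430],None,fx=4,fy=4));c=get('wrist','w7')"
```

```text
(no output)
```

View pics/s7z.png

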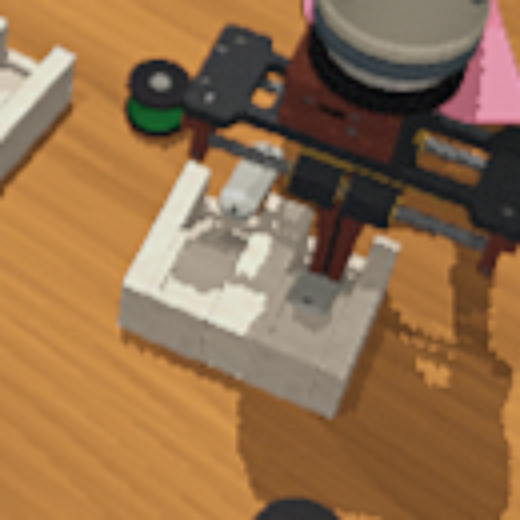

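View pics/w7.png

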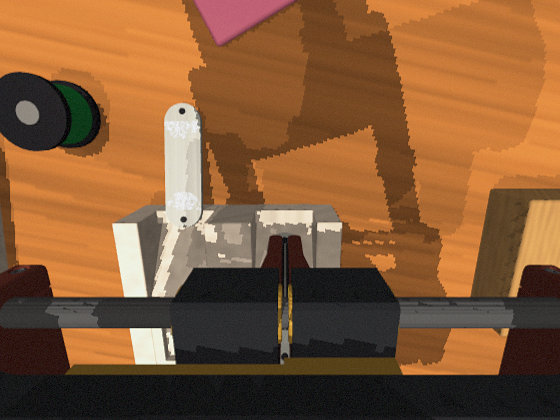

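Request:
jog_arm([
  {"jaw": 0, "slide": [0, 0, -15], "rotation": [0, 0, 0]},
  {"jaw": 0, "slide": [0, 0, -60], "rotation": [0, 0, 0]},
  {"jaw": 0, "slide": [0, 40, -110], "rotation": [0, 0, 0]},
  {"jaw": 0, "slide": [0, 80, -140], "rotation": [0, 0, 0]},
  {"jaw": 0, "slide": [0, 80, -140], "rotation": [0, 0, 0]},
  {"jaw": 60, "slide": [0, 80, -140], "rotation": [0, 0, 0]},
])

```text
clock: 6.82
tcp_pos: [0.5372, 0.2916, 0.1792]
tool_rot: [-0.0, 0.634, 0.774, -0.001]
wrist_force: [-0.4, -0.5, -1.5]
finger_gap: 0.081
```

```bash
python3 -c "
from h import *
c=get('scene');cv2.imwrite('pics/s8z.png',cv2.resize(c.img[220:350,300:430],None,fx=4,fy=4));import pickle
st=avg();from cell import manip;c=Cam(manip.capture('wrist'),st);pickle.dump(c,open('w8.pkl','wb'));print(st);cv2.imwrite('pics/w8z.png',cv2.resize(c.img[0:210,180:400],None,fx=3.6,fy=2.85))"
```

```text
std mm [0.46 0.12 0.54]
{'tcp_pos': array([0.53720217, 0.29173708, 0.17957492]), 'tool_rot': array([-2.33158737e-04,  6.33504066e-01,  7.73739182e-01, -4.71560957e-04])}
```

View pics/s8z.png

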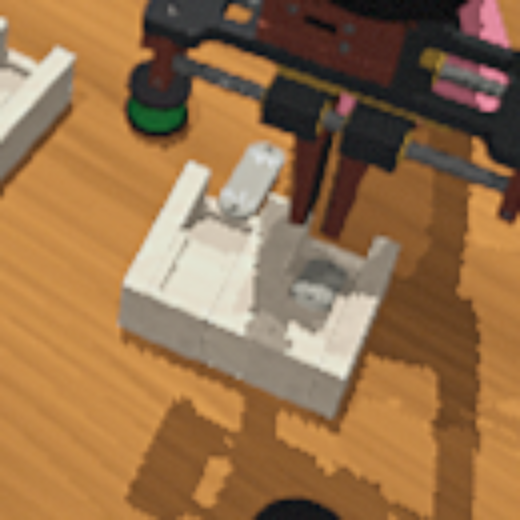

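View pics/w8z.png

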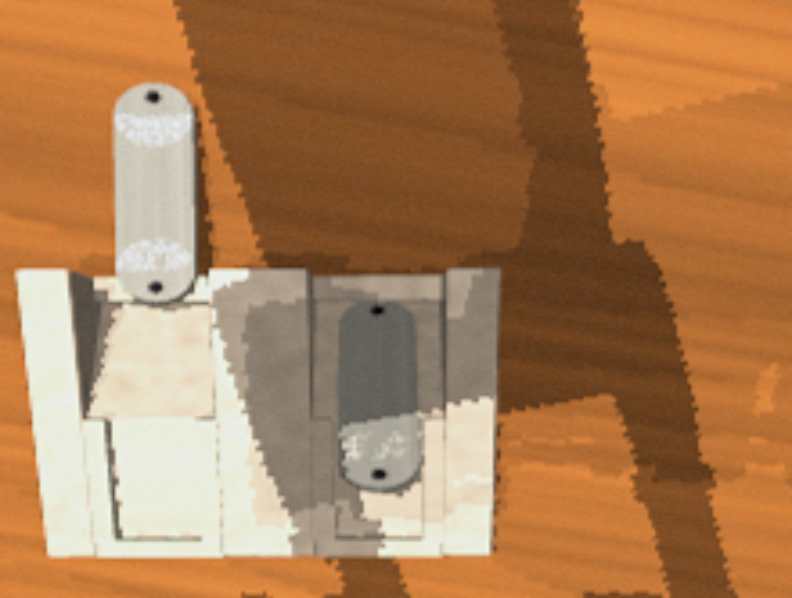

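```bash
python3 -c "
from h import *
import pickle
c=pickle.load(open('w8.pkl','rb'))
e=c.pt(180+380/3.6,492/2.85,.056)*1000;print(e)
u=np.array([.98,.199]);print((e[:2]-[485.7,281.4])@u,(e[:2]-[485.7,281.4])@[-.199,.98])
goto([.5004,.2844,.080],101.5)
print('blade0',[c.pt(180+a/3.6,b/2.85,z)*1000 for a,b,z in [(153,84,.004),(155,300,.020)]])
"
```

```text
[507.38128781 286.08680693  56.        ]
22.180336633080476 0.278494515088054
slide [ 1.000e-01 -3.830e+01  1.002e+02] yaw now 101.36 tilt z [ 0.  0. -1.] rotz -0.14
blade0 [array([387.24984918, 198.10303967,   4.        ]), array([458.24892994, 212.12981277,  20.        ])]
```

Request:
jog_arm([
  {"jaw": 42, "slide": [0, -20, 50], "rotation": [0, 0, 0]},
  {"jaw": 42, "slide": [0, -39.5, 85], "rotation": [0, 0, 0]},
  {"jaw": 42, "slide": [0, -39.5, 100], "rotation": [0, 0, 0]},
  {"jaw": 42, "slide": [0, -39.5, 100], "rotation": [0, 0, 0]},
])

```text
clock: 8.02
tcp_pos: [0.4994, 0.284, 0.0798]
tool_rot: [-0.0, 0.634, 0.774, -0.0]
wrist_force: [0.8, 0.3, -0.3]
finger_gap: 0.48
```

```bash
python3 -c "
from h import *
gotoa([.4996,.2842,.0545],101.5);c=get('wrist','w9')"
```

```text
std mm [0.5  0.19 0.79]
tcp [0.5001 0.2843 0.0813] slide [-0.1 -0.5 26.8] yaw 101.36 z [ 1.6e-03  7.0e-04 -1.0e+00] rotz -0.14
```

View pics/w9.png

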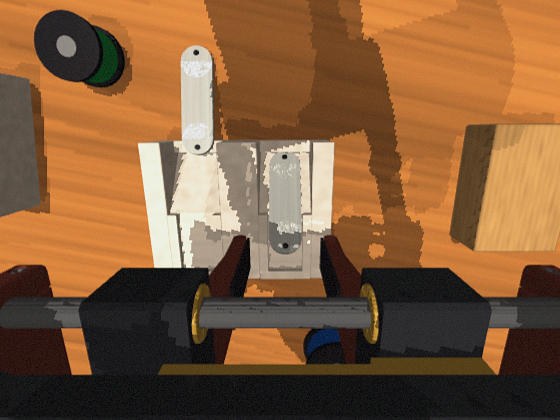

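Request:
jog_arm([
  {"jaw": 42, "slide": [0, -0.5, 15], "rotation": [0, 0, 0]},
  {"jaw": 42, "slide": [0, -0.5, 26.5], "rotation": [0, 0, 0]},
  {"jaw": 42, "slide": [0, -0.5, 26.5], "rotation": [0, 0, 0]},
  {"jaw": 15, "slide": [0, -0.5, 26.5], "rotation": [0, 0, 0]},
  {"jaw": 15, "slide": [0, -0.5, 26.5], "rotation": [0, 0, 0]},
  {"jaw": 15, "slide": [0, -0.5, 26.5], "rotation": [0, 0, 0]},
  {"jaw": 15, "slide": [0, -0.5, 26.5], "rotation": [0, 0, 0]},
], force=35)

```text
clock: 9.55
tcp_pos: [0.4987, 0.2839, 0.0535]
tool_rot: [-0.0, 0.634, 0.774, -0.0]
wrist_force: [-0.7, 0.5, -0.3]
finger_gap: 0.241
```

Request:
jog_arm([
  {"jaw": 15, "slide": [0, 0, -20], "rotation": [0, 0, 0]},
  {"jaw": 15, "slide": [0, 0, -50], "rotation": [0, 0, 0]},
  {"jaw": 15, "slide": [0, 0, -90], "rotation": [0, 0, 0]},
  {"jaw": 15, "slide": [0, 0, -90], "rotation": [0, 0, 0]},
])

```text
clock: 10.05
tcp_pos: [0.5006, 0.285, 0.1497]
tool_rot: [0.002, 0.634, 0.774, 0.004]
wrist_force: [0.0, 0.1, 0.5]
finger_gap: 0.24
```

```bash
python3 -c "
from h import *
goto([.465,-.273,.145],90.5);c=get('wrist','w10');c=get('scene');cv2.imwrite('pics/s10z.png',cv2.resize(c.img[180:350,260:430],None,fx=3.4,fy=3.4))"
```

```text
slide [-540.  -145.     2.1] yaw now 101.37 tilt z [ 0.008  0.004 -1.   ] rotz 10.87
```

View pics/w10.png

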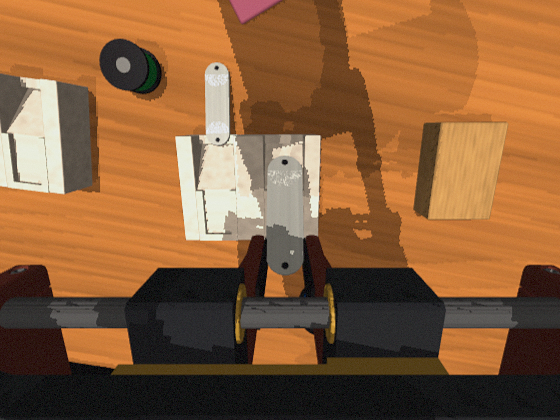

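View pics/s10z.png

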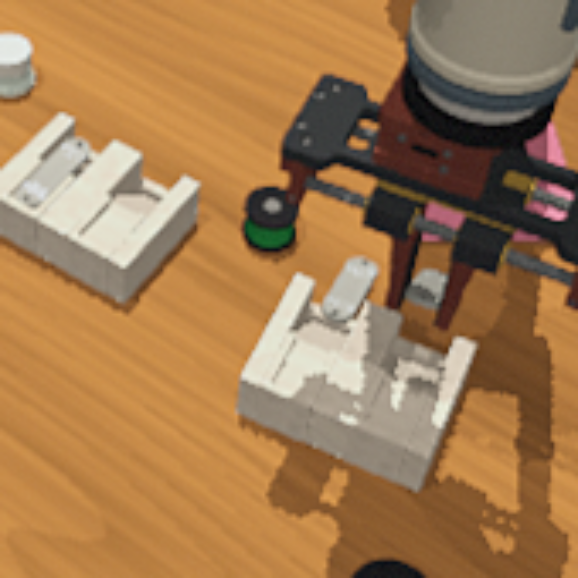

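Request:
jog_arm([
  {"jaw": 15, "slide": [-50, -10, -3], "rotation": [0, 0, 2]},
  {"jaw": 15, "slide": [-105, -21, -6], "rotation": [0, 0, 4]},
  {"jaw": 15, "slide": [-160, -32, -10], "rotation": [0, 0, 6]},
  {"jaw": 15, "slide": [-215, -43, -14], "rotation": [0, 0, 8]},
  {"jaw": 15, "slide": [-270, -54, -18], "rotation": [0, 0, 10.9]},
  {"jaw": 15, "slide": [-325, -65, -18], "rotation": [0, 0, 10.9]},
  {"jaw": 15, "slide": [-380, -76, -18], "rotation": [0, 0, 10.9]},
  {"jaw": 15, "slide": [-435, -87, -18], "rotation": [0, 0, 10.9]},
])

```text
clock: 11.15
tcp_pos: [0.4982, -0.1612, 0.1601]
tool_rot: [-0.001, 0.704, 0.71, -0.0]
wrist_force: [-0.1, 0.2, -0.5]
finger_gap: 0.236
```

```bash
python3 -c "
from h import *
goto([.500,-.273,.165],90.5)"
```

```text
slide [-111.8    0.9   -5. ] yaw now 90.46 tilt z [-0.002  0.001 -1.   ] rotz -0.04
```

Request:
jog_arm([
  {"jaw": 15, "slide": [-50, 0, 0], "rotation": [0, 0, 0]},
  {"jaw": 15, "slide": [-95, 0, 0], "rotation": [0, 0, 0]},
  {"jaw": 15, "slide": [-110, 0, 0], "rotation": [0, 0, 0]},
  {"jaw": 15, "slide": [-110, 0, 0], "rotation": [0, 0, 0]},
])

```text
clock: 11.65
tcp_pos: [0.4996, -0.2696, 0.1604]
tool_rot: [-0.001, 0.705, 0.71, -0.0]
wrist_force: [-0.7, -0.7, 0.5]
finger_gap: 0.238
```

```bash
python3 -c "
from h import *
import pickle
st=avg();print(st);from cell import manip;c=Cam(manip.capture('wrist'),st);pickle.dump(c,open('w11.pkl','wb'));cv2.imwrite('pics/w11.png',c.img)"
```

```text
std mm [0.22 0.46 0.48]
{'tcp_pos': array([ 0.50018345, -0.26871876,  0.1615231 ]), 'tool_rot': array([-2.02421404e-04,  7.03886021e-01,  7.10312903e-01,  9.37056293e-05])}
```

View pics/w11.png

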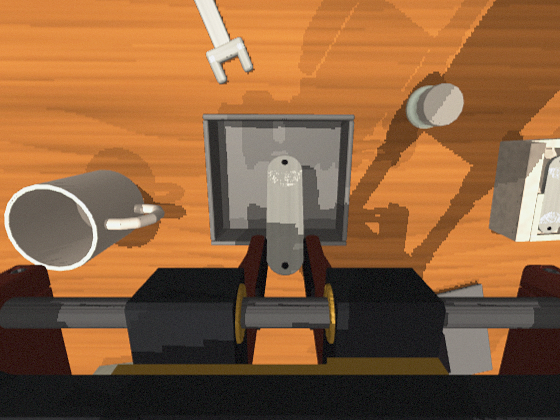

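```bash
python3 -c "
from h import *
import pickle
c=pickle.load(open('w11.pkl','rb'))
cv2.imwrite('pics/w11z.png',cv2.resize(c.img[105:255,195:365],None,fx=4.6,fy=4,interpolation=cv2.INTER_CUBIC))
P=np.array([c.pt(u,v,.045)[:2]*1000 for u,v in [(204,115),(355,114),(347,244.5),(210,244.5)]]);e=P-np.roll(P,1,0)
print(P.round(1).tolist(),P.mean(0),np.linalg.norm(e,axis=1),np.degrees(np.arctan2(e[:,1],e[:,0])))
"
```

```text
[[419.0, -340.0], [417.1, -208.2], [539.4, -207.3], [540.5, -342.0]] [ 478.99283962 -274.38662854] [121.47361018 131.81171283 122.22636288 134.69239583] [179.06353436  90.82202812   0.42387356 -89.52126149]
```

View pics/w11z.png

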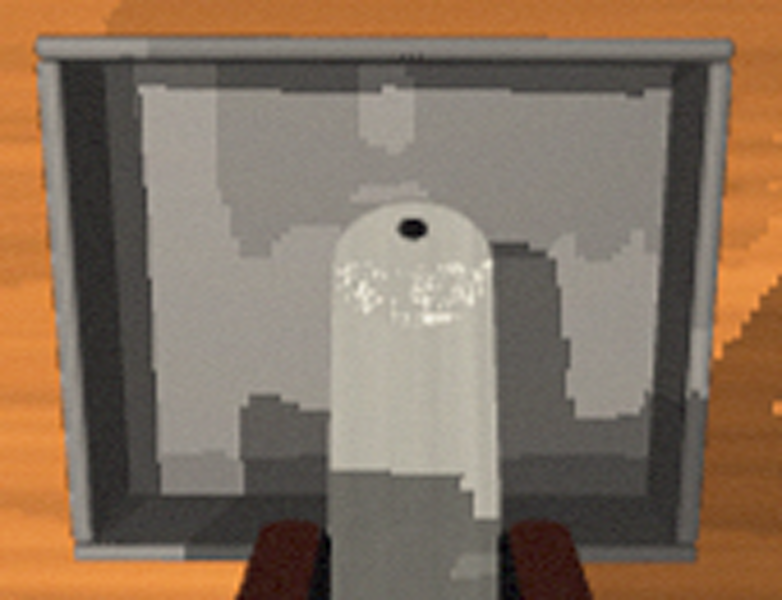

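Request:
jog_arm([
  {"jaw": 15, "slide": [-31, -1, 40], "rotation": [0, 0, 0]},
  {"jaw": 15, "slide": [-31, -1, 85], "rotation": [0, 0, 0]},
  {"jaw": 15, "slide": [-31, -1, 108], "rotation": [0, 0, 0]},
  {"jaw": 15, "slide": [-31, -1, 108], "rotation": [0, 0, 0]},
  {"jaw": 15, "slide": [-31, -1, 108], "rotation": [0, 0, 0]},
  {"jaw": 32, "slide": [-31, -1, 108], "rotation": [0, 0, 0]},
  {"jaw": 32, "slide": [-31, -1, 108], "rotation": [0, 0, 0]},
  {"jaw": 32, "slide": [-31, -1, 108], "rotation": [0, 0, 0]},
])

```text
clock: 13.3
tcp_pos: [0.4996, -0.3008, 0.0543]
tool_rot: [0.001, 0.704, 0.71, 0.0]
wrist_force: [0.1, 0.2, -0.4]
finger_gap: 0.361
```

Request:
jog_arm([
  {"jaw": 32, "slide": [0, 0, -40], "rotation": [0, 0, 0]},
  {"jaw": 32, "slide": [0, 0, -90], "rotation": [0, 0, 0]},
  {"jaw": 50, "slide": [0, 0, -110], "rotation": [0, 0, 0]},
  {"jaw": 50, "slide": [0, 0, -110], "rotation": [0, 0, 0]},
])

```text
clock: 13.8
tcp_pos: [0.4999, -0.3011, 0.165]
tool_rot: [0.002, 0.704, 0.71, 0.0]
wrist_force: [-1.4, 0.0, 0.3]
finger_gap: 0.548
```

```bash
python3 -c "
from h import *
goto([.500,-.273,.165],90.5);c=get('wrist','w12')"
```

```text
slide [28.1  0.3 -0. ] yaw now 90.47 tilt z [ 0.003 -0.002 -1.   ] rotz -0.03
```

View pics/w12.png

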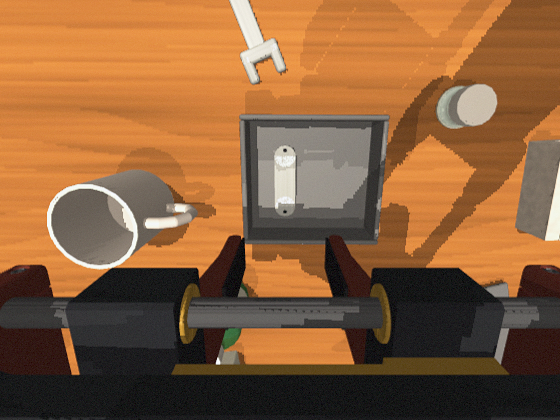

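Request:
jog_arm([
  {"jaw": 50, "slide": [50, 5, 0], "rotation": [0, 0, 0]},
  {"jaw": 0, "slide": [105, 10, -5], "rotation": [0, 0, -1]},
  {"jaw": 0, "slide": [160, 15, -10], "rotation": [0, 0, -2]},
  {"jaw": 0, "slide": [215, 20, -15], "rotation": [0, 0, -3]},
  {"jaw": 0, "slide": [270, 25, -15], "rotation": [0, 0, -3]},
  {"jaw": 0, "slide": [310, 25, -15], "rotation": [0, 0, -3]},
  {"jaw": 0, "slide": [310, 25, -15], "rotation": [0, 0, -3]},
  {"jaw": 0, "slide": [310, 25, -15], "rotation": [0, 0, -3]},
])

```text
clock: 14.85
tcp_pos: [0.5212, 0.0092, 0.1766]
tool_rot: [-0.001, 0.685, 0.728, -0.001]
wrist_force: [-1.5, -0.6, -0.1]
finger_gap: 0.002
```

```bash
python3 -c "
from h import *
import pickle
st=avg();print(st);from cell import manip;c=Cam(manip.capture('wrist'),st);pickle.dump(c,open('w13.pkl','wb'));cv2.imwrite('pics/w13.png',c.img)"
```

```text
std mm [0.21 0.33 0.69]
{'tcp_pos': array([0.52167735, 0.00881103, 0.17810558]), 'tool_rot': array([-2.32472020e-04,  6.85782396e-01,  7.27806532e-01, -3.21285185e-04])}
```

View pics/w13.png

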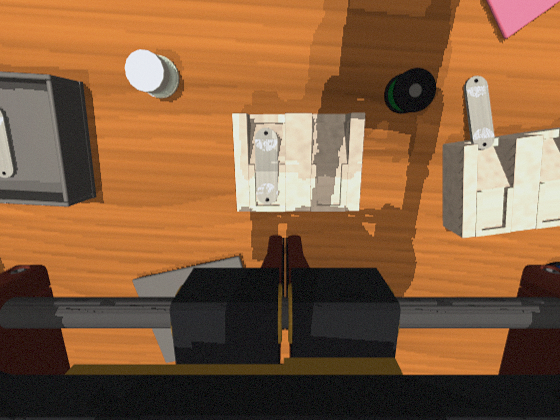

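```bash
python3 -c "
from h import *
import pickle
c=pickle.load(open('w13.pkl','rb'));cv2.imwrite('pics/w13z.png',cv2.resize(c.img[105:225,225:375],None,fx=5,fy=5,interpolation=cv2.INTER_CUBIC))"
```

```text
(no output)
```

View pics/w13z.png

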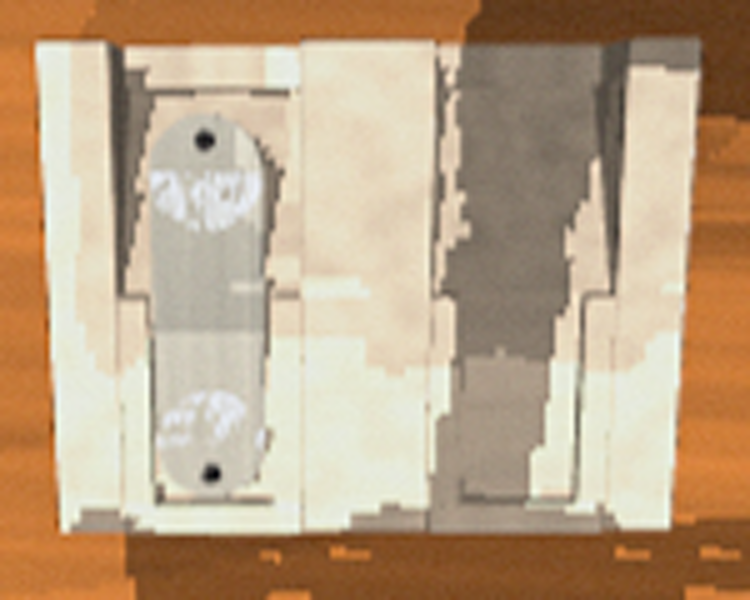

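```bash
python3 - <<'E'
from h import *
import pickle
c=pickle.load(open("w13.pkl","rb"))
F=lambda u,v,z:c.pt(225+u/5,105+v/5,z)*1000
for a,b in [((204,113),(211,496)),((204,140),(211,473))]:
    p,q=F(*a,.04),F(*b,.04);d=q-p;print("over",p.round(1),"far",q.round(1),"mid",((p+q)/2).round(1),"len",np.linalg.norm(d).round(1),"ang",np.degrees(np.arctan2(d[1],d[0])).round(2))
cs=[F(*p,.041) for p in [(37,43),(700,40),(670,530),(62,533)]];P=np.mean(cs,0);print([x.round(1)[:2].tolist() for x in cs],P)
e=cs[1]-cs[0];print(np.degrees(np.arctan2(e[1],e[0])))
m=(F(204,113,.04)+F(211,496,.04))/2;a=np.radians(93.4-90);u=np.array([np.cos(a),np.sin(a)])
rd=m[:2]-3*u;print("ridge",rd,"press",rd-26*u,"grasp",rd+14*u)
goto(np.r_[(rd-26*u)/1000,.0626],93.4)
E
```

```text
over [451.6 -13.7  40. ] far [527.   -9.1  40. ] mid [489.3 -11.4  40. ] len 75.5 ang 3.46
over [456.6 -13.5  40. ] far [522.2  -9.3  40. ] mid [489.4 -11.4  40. ] len 65.7 ang 3.62
[[440.8, -45.5], [433.0, 78.8], [528.4, 85.2], [536.4, -39.3]] [484.62959521  19.82209131  41.        ]
93.59049147072524
ridge [486.31215324 -11.56513875] press [460.35791771 -13.10710446] grasp [500.28751083 -10.73484952]
slide [-18.8 -62.7 116.1] yaw now 93.46 tilt z [ 0. -0. -1.] rotz 0.06
```

Request:
jog_arm([
  {"jaw": 0, "slide": [-10, -35, 30], "rotation": [0, 0, 0]},
  {"jaw": 0, "slide": [-19, -63, 70], "rotation": [0, 0, 0]},
  {"jaw": 0, "slide": [-19, -63, 105], "rotation": [0, 0, 0]},
  {"jaw": 0, "slide": [-19, -63, 115], "rotation": [0, 0, 0]},
  {"jaw": 0, "slide": [-19, -63, 115], "rotation": [0, 0, 0]},
])

```text
clock: 16.12
tcp_pos: [0.4602, -0.0131, 0.0639]
tool_rot: [-0.0, 0.685, 0.728, -0.0]
wrist_force: [0.4, -0.0, 0.1]
finger_gap: -0.001
```

```bash
python3 -c "
from h import *
gotoa([.4604,-.0131,.0411],93.4)"
```

```text
std mm [0.39 0.03 0.59]
tcp [ 0.4607 -0.0132  0.0646] slide [ 0.1 -0.3 23.5] yaw 93.48 z [ 1.4e-03 -2.0e-04 -1.0e+00] rotz 0.08
```

Request:
jog_arm([
  {"jaw": 0, "slide": [0, 0, 23.5], "rotation": [0, 0, 0]},
  {"jaw": 0, "slide": [0, 0, 23.5], "rotation": [0, 0, 0]},
  {"jaw": 0, "slide": [0, 0, 23.5], "rotation": [0, 0, 0]},
])

```text
clock: 17.1
tcp_pos: [0.4597, -0.0135, 0.0411]
tool_rot: [-0.0, 0.685, 0.728, -0.0]
wrist_force: [-5.8, -1.3, 7.0]
finger_gap: 0.005
```

Request:
jog_arm([
  {"jaw": 0, "slide": [0, 0, -15], "rotation": [0, 0, 0]},
  {"jaw": 0, "slide": [0, 0, -60], "rotation": [0, 0, 0]},
  {"jaw": 45, "slide": [0, 40, -110], "rotation": [0, 0, 0]},
  {"jaw": 45, "slide": [0, 80, -140], "rotation": [0, 0, 0]},
  {"jaw": 45, "slide": [0, 80, -140], "rotation": [0, 0, 0]},
  {"jaw": 45, "slide": [0, 80, -140], "rotation": [0, 0, 0]},
])

```text
clock: 17.85
tcp_pos: [0.5391, -0.0083, 0.1793]
tool_rot: [-0.001, 0.685, 0.728, -0.001]
wrist_force: [-0.5, 0.6, -0.8]
finger_gap: 0.422
```

```bash
python3 -c "
from h import *
goto([.5003,-.0107,.080],93.4);c=get('wrist','w14')"
```

```text
slide [ -0.  -38.7  99.4] yaw now 93.47 tilt z [-0.002  0.    -1.   ] rotz 0.07
```

View pics/w14.png

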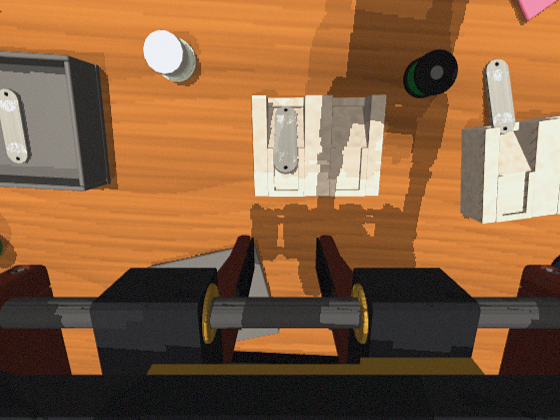

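Request:
jog_arm([
  {"jaw": 42, "slide": [0, -20, 50], "rotation": [0, 0, 0]},
  {"jaw": 42, "slide": [0, -39, 85], "rotation": [0, 0, 0]},
  {"jaw": 42, "slide": [0, -39, 105], "rotation": [0, 0, 0]},
  {"jaw": 42, "slide": [0, -39, 105], "rotation": [0, 0, 0]},
])

```text
clock: 18.4
tcp_pos: [0.4999, -0.0107, 0.0736]
tool_rot: [-0.001, 0.685, 0.728, -0.001]
wrist_force: [-0.1, 0.3, 0.1]
finger_gap: 0.48
```

```bash
python3 -c "
from h import *
gotoa([.5003,-.0107,.0545],93.4)"
```

```text
std mm [0.65 0.05 0.91]
tcp [ 0.5016 -0.0108  0.076 ] slide [ 0.2 -1.3 21.5] yaw 93.47 z [ 1.3e-03 -1.0e-04 -1.0e+00] rotz 0.07
```

Request:
jog_arm([
  {"jaw": 42, "slide": [0, -1, 12], "rotation": [0, 0, 0]},
  {"jaw": 42, "slide": [0, -1, 21.5], "rotation": [0, 0, 0]},
  {"jaw": 42, "slide": [0, -1, 21.5], "rotation": [0, 0, 0]},
  {"jaw": 15, "slide": [0, -1, 21.5], "rotation": [0, 0, 0]},
  {"jaw": 15, "slide": [0, -1, 21.5], "rotation": [0, 0, 0]},
  {"jaw": 15, "slide": [0, -1, 21.5], "rotation": [0, 0, 0]},
  {"jaw": 15, "slide": [0, -1, 21.5], "rotation": [0, 0, 0]},
], force=35)

```text
clock: 19.88
tcp_pos: [0.5, -0.0108, 0.0536]
tool_rot: [-0.0, 0.685, 0.728, -0.0]
wrist_force: [0.3, -0.6, -0.9]
finger_gap: 0.242
```

Request:
jog_arm([
  {"jaw": 15, "slide": [0, 0, -20], "rotation": [0, 0, 0]},
  {"jaw": 15, "slide": [0, 0, -50], "rotation": [0, 0, 0]},
  {"jaw": 15, "slide": [0, 0, -90], "rotation": [0, 0, 0]},
  {"jaw": 15, "slide": [-30, 0, -100], "rotation": [0, 0, 1]},
  {"jaw": 15, "slide": [-85, 0, -105], "rotation": [0, 0, 2]},
  {"jaw": 15, "slide": [-140, 0, -105], "rotation": [0, 0, 3]},
  {"jaw": 15, "slide": [-195, 0, -105], "rotation": [0, 0, 3]},
])

```text
clock: 20.75
tcp_pos: [0.512, -0.2072, 0.1607]
tool_rot: [0.001, 0.704, 0.71, 0.0]
wrist_force: [0.0, 0.3, -0.5]
finger_gap: 0.243
```

```bash
python3 -c "
from h import *
goto([.500,-.274,.0545],90.4);c=get('wrist','w15')"
```

```text
slide [-66.6 -12.8 106.3] yaw now 90.48 tilt z [ 0.002 -0.001 -1.   ] rotz 0.08
```

View pics/w15.png

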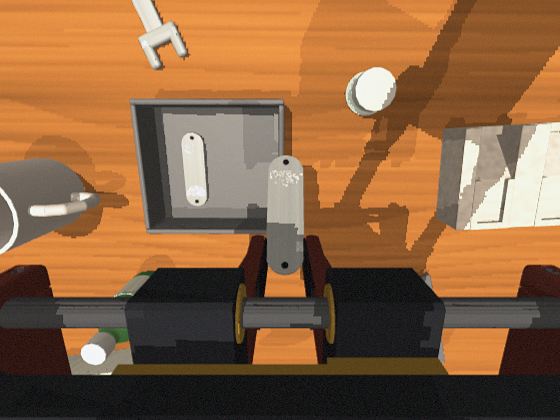

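Request:
jog_arm([
  {"jaw": 15, "slide": [-40, -13, 0], "rotation": [0, 0, 0]},
  {"jaw": 15, "slide": [-62, -13, 30], "rotation": [0, 0, 0]},
  {"jaw": 15, "slide": [-62, -13, 80], "rotation": [0, 0, 0]},
  {"jaw": 15, "slide": [-62, -13, 106], "rotation": [0, 0, 0]},
  {"jaw": 15, "slide": [-62, -13, 106], "rotation": [0, 0, 0]},
  {"jaw": 34, "slide": [-62, -13, 106], "rotation": [0, 0, 0]},
  {"jaw": 34, "slide": [-62, -13, 106], "rotation": [0, 0, 0]},
  {"jaw": 34, "slide": [-62, -13, 106], "rotation": [0, 0, 0]},
])

```text
clock: 21.8
tcp_pos: [0.5, -0.2678, 0.0542]
tool_rot: [0.001, 0.704, 0.71, 0.0]
wrist_force: [-0.4, -0.4, 0.0]
finger_gap: 0.386
```

Request:
jog_arm([
  {"jaw": 34, "slide": [0, 0, -40], "rotation": [0, 0, 0]},
  {"jaw": 34, "slide": [0, 0, -90], "rotation": [0, 0, 0]},
  {"jaw": 50, "slide": [0, 0, -115], "rotation": [0, 0, 0]},
  {"jaw": 50, "slide": [0, 0, -115], "rotation": [0, 0, 0]},
])

```text
clock: 22.3
tcp_pos: [0.5004, -0.2682, 0.171]
tool_rot: [0.003, 0.704, 0.71, 0.001]
wrist_force: [0.5, -0.4, -0.9]
finger_gap: 0.555
```

```bash
python3 -c "
from h import *
goto([.45,.23,.18],101.4);c=get('wrist','w16')"
```

```text
slide [498.6 -46.3 -10.8] yaw now 90.47 tilt z [ 0.005 -0.003 -1.   ] rotz -10.93
```

View pics/w16.png

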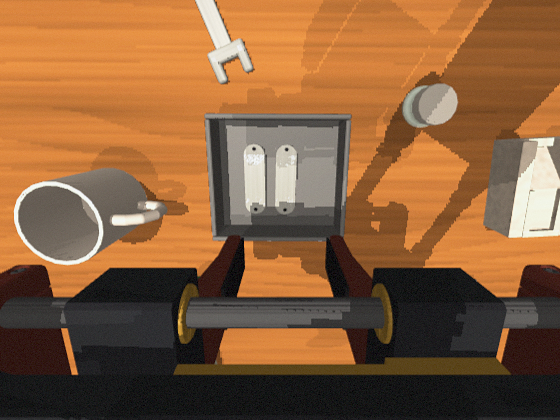

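Request:
jog_arm([
  {"jaw": 50, "slide": [60, -5, -10], "rotation": [0, 0, -1]},
  {"jaw": 50, "slide": [120, -10, -10], "rotation": [0, 0, -3]},
  {"jaw": 50, "slide": [180, -15, -10], "rotation": [0, 0, -5]},
  {"jaw": 50, "slide": [240, -20, -10], "rotation": [0, 0, -7]},
  {"jaw": 50, "slide": [300, -25, -10], "rotation": [0, 0, -9]},
  {"jaw": 50, "slide": [360, -35, -10], "rotation": [0, 0, -11]},
  {"jaw": 50, "slide": [420, -40, -10], "rotation": [0, 0, -11]},
  {"jaw": 50, "slide": [480, -46, -10], "rotation": [0, 0, -11]},
])

```text
clock: 23.35
tcp_pos: [0.4481, 0.2137, 0.1753]
tool_rot: [-0.001, 0.633, 0.774, -0.001]
wrist_force: [1.3, 0.3, 0.5]
finger_gap: 0.567
```

Request:
jog_arm([
  {"jaw": 50, "slide": [0, 0, 0], "rotation": [0, 0, 0]},
  {"jaw": 50, "slide": [0, 0, 0], "rotation": [0, 0, 0]},
])

```text
clock: 23.6
tcp_pos: [0.4488, 0.2116, 0.1758]
tool_rot: [-0.0, 0.633, 0.774, -0.001]
wrist_force: [0.2, -0.9, -0.8]
finger_gap: 0.567
```

```bash
python3 -c "
from h import *
import pickle
st=avg();print(st);from cell import manip;c=Cam(manip.capture('wrist'),st);pickle.dump(c,open('w17.pkl','wb'));cv2.imwrite('pics/w17.png',c.img);cv2.imwrite('pics/w17z.png',cv2.resize(c.img[60:240,180:380],None,fx=4,fy=3.3,interpolation=cv2.INTER_CUBIC))"
```

```text
std mm [0.26 0.39 0.62]
{'tcp_pos': array([0.44951027, 0.21115809, 0.17725473]), 'tool_rot': array([-4.44997733e-05,  6.33452119e-01,  7.73781830e-01, -2.99795925e-04])}
```

View pics/w17.png

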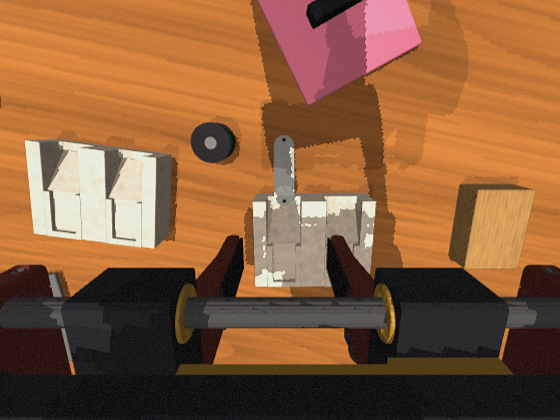

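```bash
python3 - <<'E'
from h import *
import pickle
c=pickle.load(open("w17.pkl","rb"))
a=c.pt(284,135,.004)*1000;b=c.pt(284.7,205,.02)*1000
print(a,b,(a+b)/2,np.linalg.norm(b-a),np.degrees(np.arctan2(b[1]-a[1],b[0]-a[0])))
m=(a+b)/2
goto([m[0]/1000,m[1]/1000,.045],101.5)
E
```

```text
[387.37123552 197.35023357   4.        ] [459.53169336 212.60550855  20.        ] [423.45146444 204.97787106  12.        ] 75.47088902573994 11.937004714241995
slide [ -1.7 -26.9 132.7] yaw now 101.46 tilt z [ 0.  0. -1.] rotz -0.04
```

View pics/w17z.png

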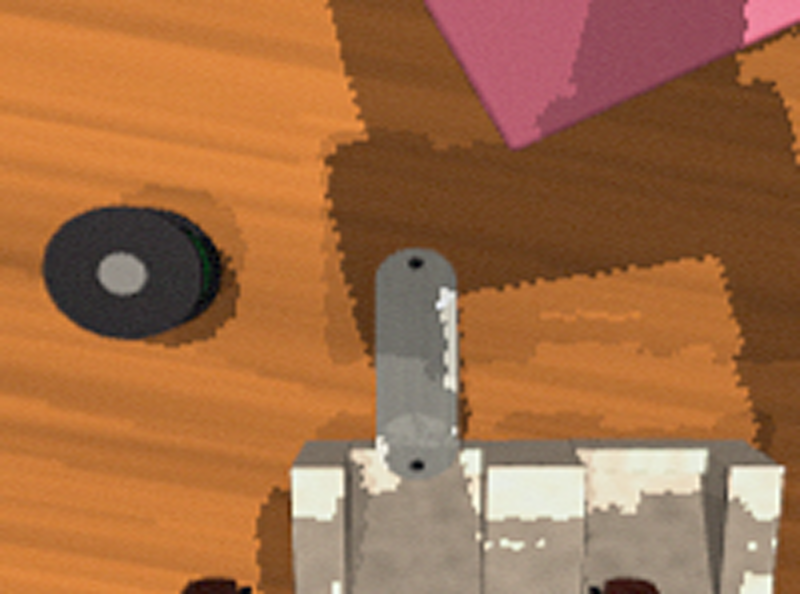

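Request:
jog_arm([
  {"jaw": 42, "slide": [-2, -27, 50], "rotation": [0, 0, 0]},
  {"jaw": 42, "slide": [-2, -27, 100], "rotation": [0, 0, 0]},
  {"jaw": 42, "slide": [-2, -27, 125], "rotation": [0, 0, 0]},
  {"jaw": 42, "slide": [-2, -27, 125], "rotation": [0, 0, 0]},
])

```text
clock: 24.75
tcp_pos: [0.4218, 0.2042, 0.0504]
tool_rot: [-0.001, 0.633, 0.774, -0.002]
wrist_force: [-0.0, -0.0, 0.8]
finger_gap: 0.476
```

```bash
python3 -c "
from h import *
gotoa([.423,.205,.015],101.5);c=get('wrist','w18')"
```

```text
std mm [0.71 0.27 1.13]
tcp [0.4237 0.2049 0.0535] slide [ 0.2 -0.7 38.5] yaw 101.47 z [ 1.1e-03  4.0e-04 -1.0e+00] rotz -0.03
```

View pics/w18.png

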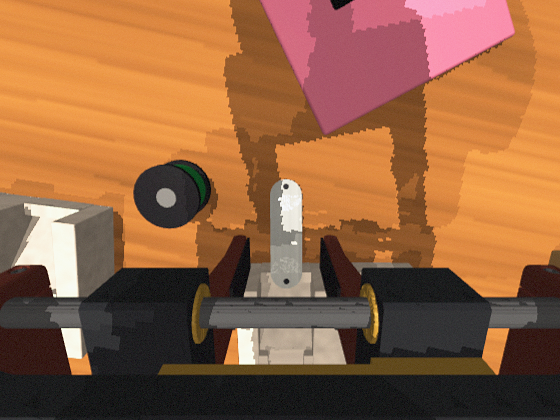

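Request:
jog_arm([
  {"jaw": 42, "slide": [0, 0, 20], "rotation": [0, 0, 0]},
  {"jaw": 42, "slide": [0, 0, 36], "rotation": [0, 0, 0]},
  {"jaw": 42, "slide": [0, 0, 36], "rotation": [0, 0, 0]},
  {"jaw": 15, "slide": [0, 0, 36], "rotation": [0, 0, 0]},
  {"jaw": 15, "slide": [0, 0, 36], "rotation": [0, 0, 0]},
  {"jaw": 15, "slide": [0, 0, 36], "rotation": [0, 0, 0]},
  {"jaw": 15, "slide": [0, 0, 36], "rotation": [0, 0, 0]},
], force=35)

```text
clock: 26.28
tcp_pos: [0.4237, 0.2049, 0.0173]
tool_rot: [0.0, 0.633, 0.774, 0.001]
wrist_force: [0.0, 0.3, 2.1]
finger_gap: 0.244
```

Request:
jog_arm([
  {"jaw": 15, "slide": [0, 0, -20], "rotation": [0, 0, 0]},
  {"jaw": 15, "slide": [0, 0, -60], "rotation": [0, 0, 0]},
  {"jaw": 15, "slide": [0, 0, -115], "rotation": [0, 0, 0]},
  {"jaw": 15, "slide": [0, 0, -140], "rotation": [0, 0, 0]},
  {"jaw": 15, "slide": [0, 0, -140], "rotation": [0, 0, 0]},
])

```text
clock: 26.9
tcp_pos: [0.4243, 0.2051, 0.1589]
tool_rot: [0.001, 0.633, 0.774, 0.002]
wrist_force: [-0.5, 0.6, -1.6]
finger_gap: 0.248
```

```bash
python3 -c "
from h import *
goto([.479,-.24,.15],90.4);c=get('wrist','w19')"
```

```text
slide [-447.1  -34.9    8.4] yaw now 101.47 tilt z [ 0.004  0.002 -1.   ] rotz 11.07
```

View pics/w19.png

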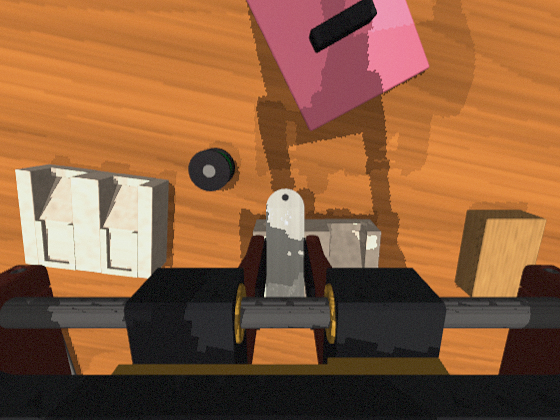

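Held. Carry to the box.

Request:
jog_arm([
  {"jaw": 15, "slide": [-55, -4, 0], "rotation": [0, 0, 2]},
  {"jaw": 15, "slide": [-110, -8, 0], "rotation": [0, 0, 4]},
  {"jaw": 15, "slide": [-165, -13, 0], "rotation": [0, 0, 6]},
  {"jaw": 15, "slide": [-220, -17, 0], "rotation": [0, 0, 8]},
  {"jaw": 15, "slide": [-275, -22, 0], "rotation": [0, 0, 10]},
  {"jaw": 15, "slide": [-330, -26, 0], "rotation": [0, 0, 11]},
  {"jaw": 15, "slide": [-385, -30, 0], "rotation": [0, 0, 11]},
  {"jaw": 15, "slide": [-440, -35, 0], "rotation": [0, 0, 11]},
])

```text
clock: 27.95
tcp_pos: [0.4755, -0.2348, 0.1537]
tool_rot: [-0.002, 0.704, 0.71, -0.0]
wrist_force: [0.8, 0.4, 0.2]
finger_gap: 0.241
```

Request:
jog_arm([
  {"jaw": 15, "slide": [0, 0, 0], "rotation": [0, 0, 0]},
  {"jaw": 15, "slide": [0, 0, 0], "rotation": [0, 0, 0]},
])

```text
clock: 28.2
tcp_pos: [0.4757, -0.2328, 0.1544]
tool_rot: [-0.002, 0.704, 0.71, -0.0]
wrist_force: [0.1, 0.6, -1.2]
finger_gap: 0.244
```

```bash
python3 -c "
from h import *
gotoa([.479,-.242,.035],90.4,6);c=get('wrist','w20')"
```

```text
std mm [0.31 0.23 0.78]
tcp [ 0.4763 -0.2323  0.1557] slide [ -9.9   2.8 120.7] yaw 90.53 z [-0.0012  0.001  -1.    ] rotz 0.13
```

View pics/w20.png

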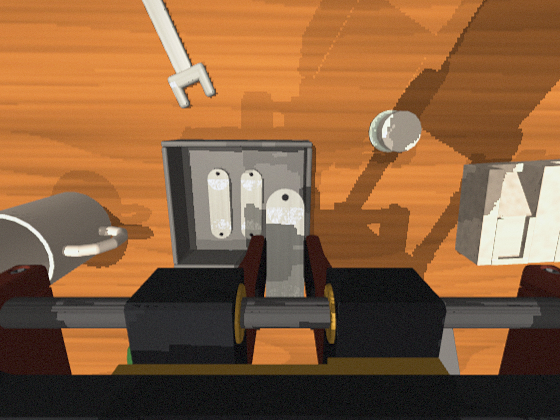

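Request:
jog_arm([
  {"jaw": 15, "slide": [-15, 3, 30], "rotation": [0, 0, 0]},
  {"jaw": 15, "slide": [-15, 3, 80], "rotation": [0, 0, 0]},
  {"jaw": 15, "slide": [-15, 3, 117], "rotation": [0, 0, 0]},
  {"jaw": 15, "slide": [-15, 3, 117], "rotation": [0, 0, 0]},
  {"jaw": 15, "slide": [-15, 3, 117], "rotation": [0, 0, 0]},
  {"jaw": 30, "slide": [-15, 3, 117], "rotation": [0, 0, 0]},
  {"jaw": 30, "slide": [-15, 3, 117], "rotation": [0, 0, 0]},
  {"jaw": 30, "slide": [-15, 3, 117], "rotation": [0, 0, 0]},
])

```text
clock: 29.55
tcp_pos: [0.48, -0.2487, 0.0406]
tool_rot: [0.001, 0.704, 0.71, 0.0]
wrist_force: [0.0, 0.2, 0.2]
finger_gap: 0.342
```

Request:
jog_arm([
  {"jaw": 30, "slide": [0, 0, -40], "rotation": [0, 0, 0]},
  {"jaw": 30, "slide": [0, 0, -90], "rotation": [0, 0, 0]},
  {"jaw": 50, "slide": [0, 0, -130], "rotation": [0, 0, 0]},
  {"jaw": 50, "slide": [-27, 20, -130], "rotation": [0, 0, 0]},
  {"jaw": 50, "slide": [-27, 20, -130], "rotation": [0, 0, 0]},
  {"jaw": 50, "slide": [-27, 20, -130], "rotation": [0, 0, 0]},
])

```text
clock: 30.3
tcp_pos: [0.4994, -0.2748, 0.169]
tool_rot: [-0.001, 0.704, 0.71, -0.0]
wrist_force: [-0.4, 0.6, -0.9]
finger_gap: 0.572
```

```bash
python3 -c "
from h import *
import pickle
st=avg();print(st);from cell import manip;c=Cam(manip.capture('wrist'),st);pickle.dump(c,open('w21.pkl','wb'));cv2.imwrite('pics/w21.png',c.img);get('top','t21')"
```

```text
std mm [0.17 0.18 0.28]
{'tcp_pos': array([ 0.49957439, -0.27489039,  0.16946765]), 'tool_rot': array([-2.26622574e-04,  7.04155778e-01,  7.10045483e-01, -1.62646596e-05])}
```

View pics/w21.png

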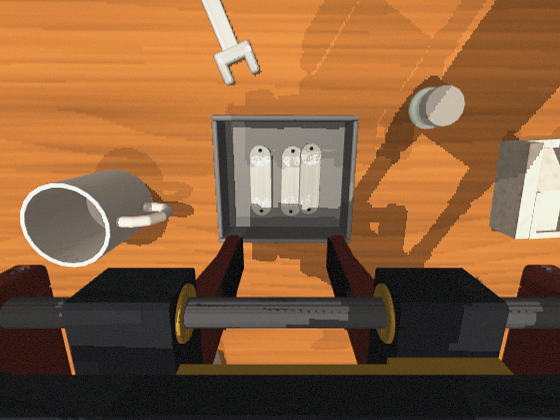

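View pics/t21.png

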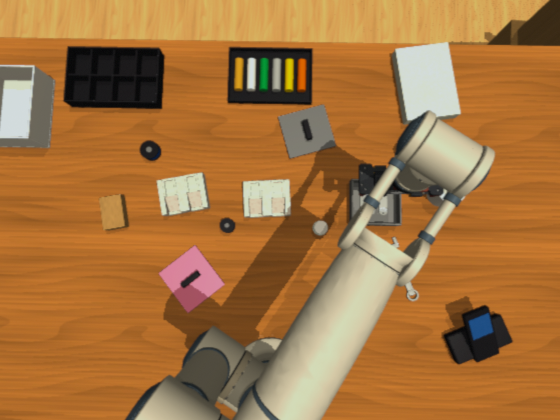

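```bash
python3 -c "
from h import *
import pickle
c=pickle.load(open('w21.pkl','rb'));cv2.imwrite('pics/w21z.png',cv2.resize(c.img[105:250,205:365],None,fx=5,fy=4,interpolation=cv2.INTER_CUBIC))"
```

```text
(no output)
```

View pics/w21z.png

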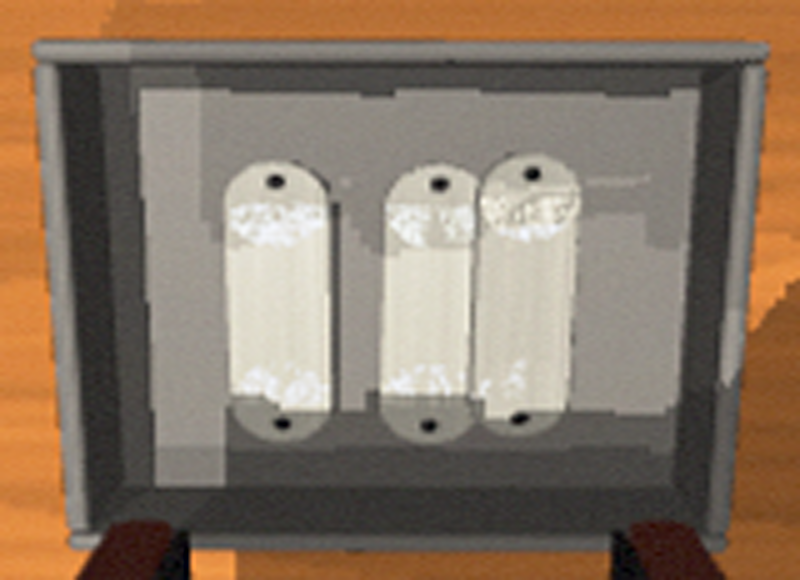

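```bash
python3 - <<'E'
from h import *
import pickle
c=pickle.load(open("w21.pkl","rb"))
for pts in ([(33,44),(768,46),(728,548),(70,547)],[(57,62),(745,62),(710,533),(90,532)]):
    P=np.array([c.pt(205+u/5,105+v/4,.045)[:2]*1000 for u,v in pts]);e=P-np.roll(P,1,0)
    print(P.round(1).tolist(),P.mean(0).round(1),np.linalg.norm(e,axis=1).round(1),np.degrees(np.arctan2(e[:,1],e[:,0])).round(2))
print(c.C[:3,3])
goto([.66,-.10,.17],105)
E
```

```text
[[418.8, -341.5], [418.3, -209.1], [539.3, -208.2], [540.0, -341.1]] [ 479.1 -275. ] [121.2 132.3 121.  132.9] [-179.83   90.23    0.43  -89.68]
[[422.7, -337.4], [421.8, -213.0], [535.3, -212.1], [536.0, -336.9]] [ 478.9 -274.8] [113.3 124.3 113.5 124.8] [-179.76   90.42    0.46  -89.69]
[ 0.42877843 -0.27540076  0.32037596]
slide [173.9 161.6  -0.3] yaw now 90.47 tilt z [ 0.  0. -1.] rotz -14.53
```

Request:
jog_arm([
  {"jaw": 50, "slide": [40, 25, -5], "rotation": [0, 0, -2]},
  {"jaw": 50, "slide": [80, 60, -10], "rotation": [0, 0, -5]},
  {"jaw": 50, "slide": [120, 95, -20], "rotation": [0, 0, -8]},
  {"jaw": 50, "slide": [160, 130, -20], "rotation": [0, 0, -12]},
  {"jaw": 50, "slide": [185, 165, -20], "rotation": [0, 0, -15]},
  {"jaw": 50, "slide": [185, 180, -20], "rotation": [0, 0, -16]},
  {"jaw": 50, "slide": [185, 180, -20], "rotation": [0, 0, -16]},
  {"jaw": 50, "slide": [185, 180, -20], "rotation": [0, 0, -16]},
])

```text
clock: 32.0
tcp_pos: [0.6778, -0.0892, 0.1896]
tool_rot: [-0.0, 0.599, 0.801, -0.0]
wrist_force: [0.4, -1.1, -0.1]
finger_gap: 0.57
```

```bash
python3 -c "
from h import *
import pickle
st=avg();print(st);from cell import manip;c=Cam(manip.capture('wrist'),st);pickle.dump(c,open('w22.pkl','wb'));cv2.imwrite('pics/w22.png',c.img)"
```

```text
std mm [0.17 0.19 0.18]
{'tcp_pos': array([ 0.67797599, -0.08914723,  0.18993042]), 'tool_rot': array([1.28022366e-04, 5.98827719e-01, 8.00877859e-01, 4.35773968e-05])}
```

View pics/w22.png

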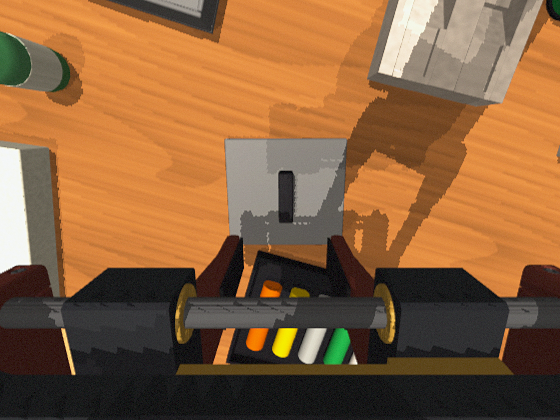

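```bash
python3 - <<'E'
from h import *
import pickle
c=pickle.load(open("w22.pkl","rb"))
cv2.imwrite("pics/w22z.png",cv2.resize(c.img[130:255,215:355],None,fx=5,fy=4.5,interpolation=cv2.INTER_CUBIC))
g=c.img[140:240,240:330].max(2)
m=np.zeros(c.img.shape[:2],np.uint8);m[160:235,265:310]=(c.img[160:235,265:310].max(2)<60)*255
k=max(cv2.findContours(m,0,2)[0],key=cv2.contourArea);b=cv2.boxPoints(cv2.minAreaRect(k));print(b.tolist())
for z in (.033,.022):
    P=np.array([c.pt(u,v,z)[:2]*1000 for u,v in b]);e=P-np.roll(P,1,0);print(z,P.mean(0).round(1),np.linalg.norm(e,axis=1).round(1),np.degrees(np.arctan2(e[:,1],e[:,0])).round(1))
E
```

```text
[[279.0, 171.0], [293.0, 171.0], [293.0, 222.0], [279.0, 222.0]]
0.033 [679.  -88.1] [56.6 14.8 56.6 15.5] [-163.9  106.4   16.8  -73.6]
0.022 [681.4 -87.3] [58.6 15.3 58.6 16.1] [-163.9  106.4   16.8  -73.6]
```

View pics/w22z.png

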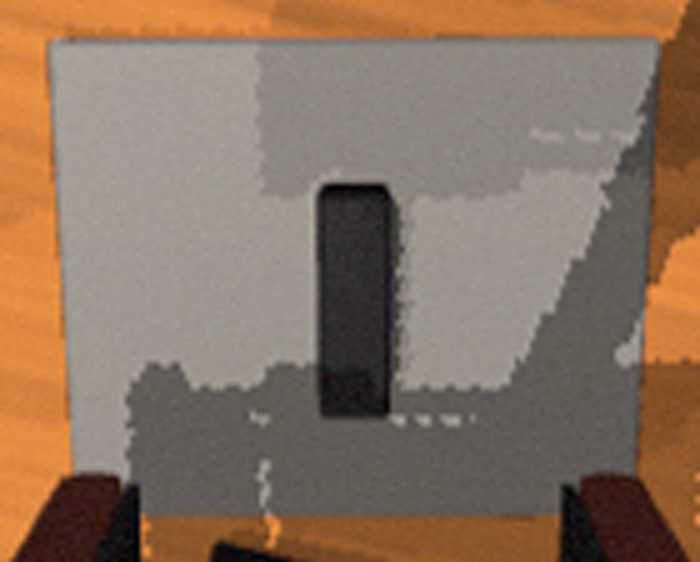

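```bash
python3 - <<'E'
from h import *
import pickle
c=pickle.load(open("w22.pkl","rb"))
P=np.array([c.pt(215+u/5,130+v/4.5,.011)[:2]*1000 for u,v in [(50,40),(658,40),(638,515),(73,517)]]);e=P-np.roll(P,1,0);print(P.mean(0).round(1),np.linalg.norm(e,axis=1).round(1),np.degrees(np.arctan2(e[:,1],e[:,0])).round(1))
goto([.679,-.0877,.025],106.4)
E
```

```text
[680.8 -87.5] [125.2 133.7 124.6 137. ] [-164.2  106.4   17.4  -73.4]
slide [  0.8   1.  164.6] yaw now 106.47 tilt z [-0. -0. -1.] rotz 0.07
```

Request:
jog_arm([
  {"jaw": 40, "slide": [1, 2, 50], "rotation": [0, 0, 0]},
  {"jaw": 40, "slide": [1, 2, 100], "rotation": [0, 0, 0]},
  {"jaw": 40, "slide": [1, 2, 135], "rotation": [0, 0, 0]},
  {"jaw": 40, "slide": [1, 2, 135], "rotation": [0, 0, 0]},
])

```text
clock: 33.15
tcp_pos: [0.6776, -0.0868, 0.0503]
tool_rot: [-0.003, 0.599, 0.801, -0.002]
wrist_force: [-0.3, -0.4, 0.5]
finger_gap: 0.457
```

```bash
python3 -c "
from h import *
gotoa([.680,-.0878,.025],106.4);c=get('wrist','w23')"
```

```text
std mm [1.03 0.2  2.07]
tcp [ 0.6804 -0.0873  0.0559] slide [-0.3 -0.6 30.9] yaw 106.47 z [ 1.5e-03 -3.0e-04 -1.0e+00] rotz 0.07
```

View pics/w23.png

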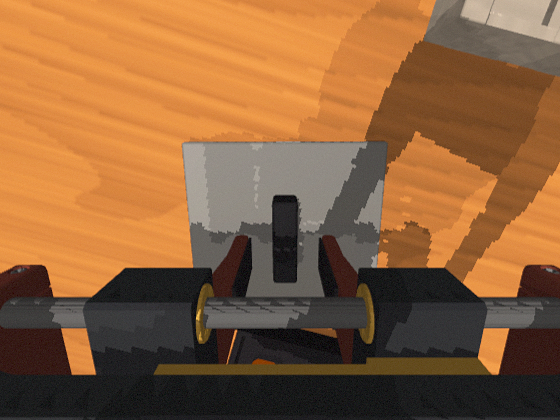

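Request:
jog_arm([
  {"jaw": 40, "slide": [0, 0, 10], "rotation": [0, 0, 0]},
  {"jaw": 40, "slide": [0, 0, 20], "rotation": [0, 0, 0]},
  {"jaw": 40, "slide": [0, 0, 26], "rotation": [0, 0, 0]},
  {"jaw": 40, "slide": [0, 0, 29], "rotation": [0, 0, 0]},
  {"jaw": 40, "slide": [0, 0, 29.5], "rotation": [0, 0, 0]},
  {"jaw": 8, "slide": [0, 0, 29.5], "rotation": [0, 0, 0]},
  {"jaw": 8, "slide": [0, 0, 29.5], "rotation": [0, 0, 0]},
  {"jaw": 8, "slide": [0, 0, 29.5], "rotation": [0, 0, 0]},
], force=55)

```text
clock: 34.8
tcp_pos: [0.6801, -0.0873, 0.0255]
tool_rot: [0.0, 0.599, 0.801, 0.0]
wrist_force: [-0.2, -0.8, 1.1]
finger_gap: 0.178
```

Request:
jog_arm([
  {"jaw": 8, "slide": [0, 0, 0], "rotation": [0, 0, 0]},
  {"jaw": 8, "slide": [0, 0, 0], "rotation": [0, 0, 0]},
  {"jaw": 8, "slide": [0, 0, -10], "rotation": [0, 0, 0]},
  {"jaw": 8, "slide": [0, 0, -30], "rotation": [0, 0, 0]},
  {"jaw": 8, "slide": [0, 0, -60], "rotation": [0, 0, 0]},
  {"jaw": 8, "slide": [0, 0, -85], "rotation": [0, 0, 0]},
  {"jaw": 8, "slide": [0, 0, -85], "rotation": [0, 0, 0]},
])

```text
clock: 35.67
tcp_pos: [0.6816, -0.0875, 0.1148]
tool_rot: [0.003, 0.599, 0.801, 0.002]
wrist_force: [-0.4, 0.1, -2.0]
finger_gap: 0.174
```

```bash
python3 -c "
from h import *
gotoa([.479,-.2749,.11],90.35,6);c=get('wrist','w24')"
```

```text
std mm [0.88 0.15 2.34]
tcp [ 0.68   -0.0873  0.1105] slide [-122.9 -246.     0.4] yaw 106.47 z [ 7.e-04 -1.e-04 -1.e+00] rotz 16.12
```

View pics/w24.png

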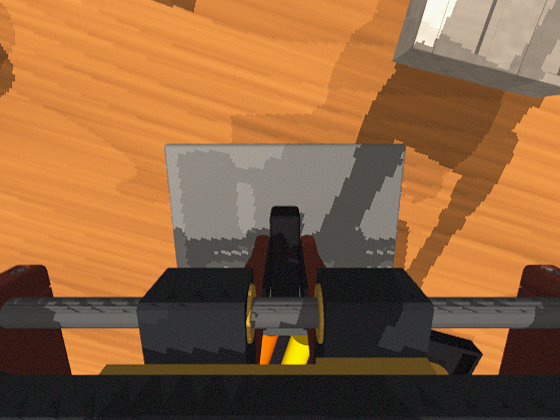

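Request:
jog_arm([
  {"jaw": 8, "slide": [-10, -20, 0], "rotation": [0, 0, 1]},
  {"jaw": 8, "slide": [-30, -60, 0], "rotation": [0, 0, 3]},
  {"jaw": 8, "slide": [-50, -100, 0], "rotation": [0, 0, 6]},
  {"jaw": 8, "slide": [-70, -140, 0], "rotation": [0, 0, 9]},
  {"jaw": 8, "slide": [-90, -180, 0], "rotation": [0, 0, 12]},
  {"jaw": 8, "slide": [-110, -220, 0], "rotation": [0, 0, 15]},
  {"jaw": 8, "slide": [-120, -240, 0], "rotation": [0, 0, 16]},
  {"jaw": 8, "slide": [-123, -246, 0], "rotation": [0, 0, 16.1]},
])

```text
clock: 37.02
tcp_pos: [0.4779, -0.2757, 0.1098]
tool_rot: [-0.0, 0.705, 0.709, -0.0]
wrist_force: [0.4, -0.0, -1.4]
finger_gap: 0.177
```

Request:
jog_arm([
  {"jaw": 8, "slide": [0, 0, 0], "rotation": [0, 0, 0]},
  {"jaw": 8, "slide": [0, 0, 0], "rotation": [0, 0, 0]},
  {"jaw": 8, "slide": [0, 0, 0], "rotation": [0, 0, 0]},
])

```text
clock: 37.4
tcp_pos: [0.4795, -0.2743, 0.11]
tool_rot: [-0.0, 0.704, 0.71, 0.0]
wrist_force: [0.2, 0.2, -1.1]
finger_gap: 0.178
```

```bash
python3 -c "
from h import *
import pickle
gotoa([.479,-.2749,.11],90.35,10);c=get('wrist','w25');s=get('scene');cv2.imwrite('pics/s25z.png',cv2.resize(s.img[90:250,120:290],None,fx=4.5,fy=3.7))
st=avg();from cell import manip;c=Cam(manip.capture('wrist'),st);pickle.dump((c,st),open('w25.pkl','wb'))"
```

```text
std mm [0.19 0.22 0.04]
tcp [ 0.4791 -0.2746  0.1101] slide [-0.3 -0.1  0.1] yaw 90.4 z [-1.e-04  1.e-04 -1.e+00] rotz 0.05
std mm [0.01 0.02 0.01]
```

View pics/w25.png

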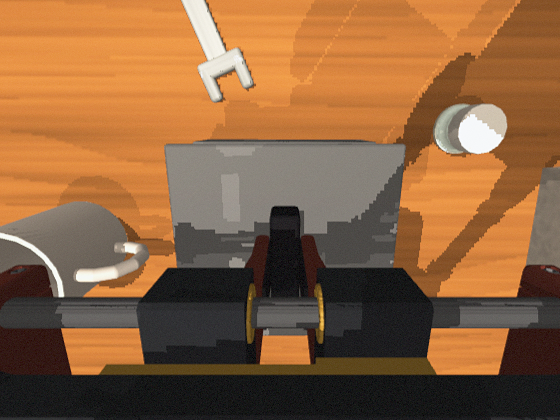

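View pics/s25z.png

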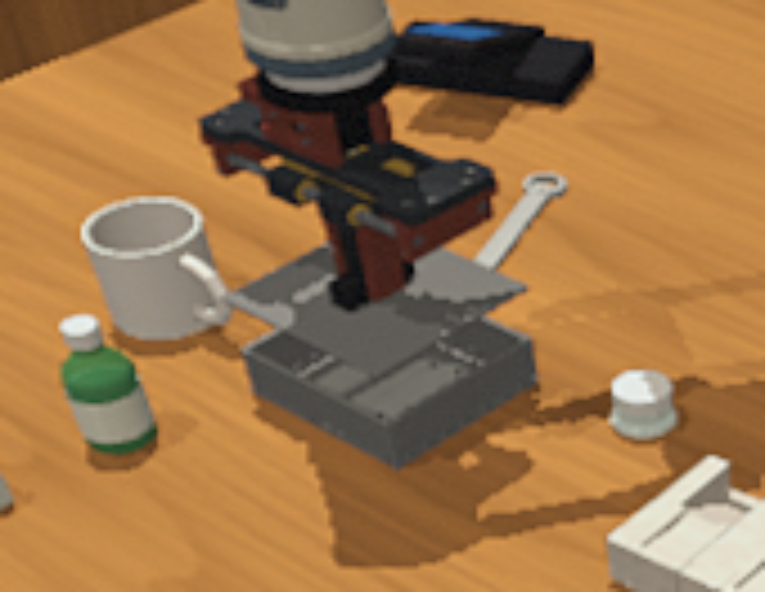

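```bash
python3 - <<'E'
from h import *
import pickle
c,st=pickle.load(open("w25.pkl","rb"));print(st["tcp_pos"])
for z in (.0956,):
  a,b=c.pt(165,143.5,z)*1000,c.pt(405.5,144,z)*1000
  d=b-a;print(a.round(1),b.round(1),((a+b)/2).round(1),np.linalg.norm(d).round(1),np.degrees(np.arctan2(d[1],d[0])).round(2))
p=c.pt(271,208,.1175)*1000;q=c.pt(299,208,.1175)*1000;print("bar end",(p+q)/2)
E
```

```text
[ 0.47887888 -0.27497056  0.11014194]
[ 416.7 -341.7   95.6] [ 416.3 -208.5   95.6] [ 416.5 -275.1   95.6] 133.2 90.19
bar end [ 447.39253322 -275.06736425  117.5       ]
```

Request:
jog_arm([
  {"jaw": 8, "slide": [0, 0, 10], "rotation": [0, 0, 0]},
  {"jaw": 8, "slide": [0, 0, 20], "rotation": [0, 0, 0]},
  {"jaw": 8, "slide": [0, 0, 28], "rotation": [0, 0, 0]},
  {"jaw": 8, "slide": [0, 0, 34], "rotation": [0, 0, 0]},
  {"jaw": 8, "slide": [0, 0, 38], "rotation": [0, 0, 0]},
  {"jaw": 8, "slide": [0, 0, 41], "rotation": [0, 0, 0]},
  {"jaw": 8, "slide": [0, 0, 43], "rotation": [0, 0, 0]},
  {"jaw": 8, "slide": [0, 0, 43], "rotation": [0, 0, 0]},
])

```text
clock: 39.65
tcp_pos: [0.4789, -0.275, 0.0672]
tool_rot: [0.0, 0.705, 0.709, -0.0]
wrist_force: [0.1, -0.1, -1.1]
finger_gap: 0.181
```

```bash
python3 -c "
from h import *
gotoa([.479,-.2749,.0645],90.35,8);from cell import manip;s=manip.read_state();print(s['wrist_force'],s['wrist_torque'],s['finger_gap']);s=get('scene');cv2.imwrite('pics/s26z.png',cv2.resize(s.img[140:240,150:270],None,fx=6,fy=5.5))"
```

```text
std mm [0.03 0.03 0.07]
tcp [ 0.479  -0.275   0.0673] slide [0.1 0.  2.8] yaw 90.37 z [ 3.e-04 -2.e-04 -1.e+00] rotz 0.02
[ 0.15006517 -0.49112673 -1.82496838] [ 0.03694813 -0.0057672  -0.01663654] 0.1751544456696462
```

View pics/s26z.png

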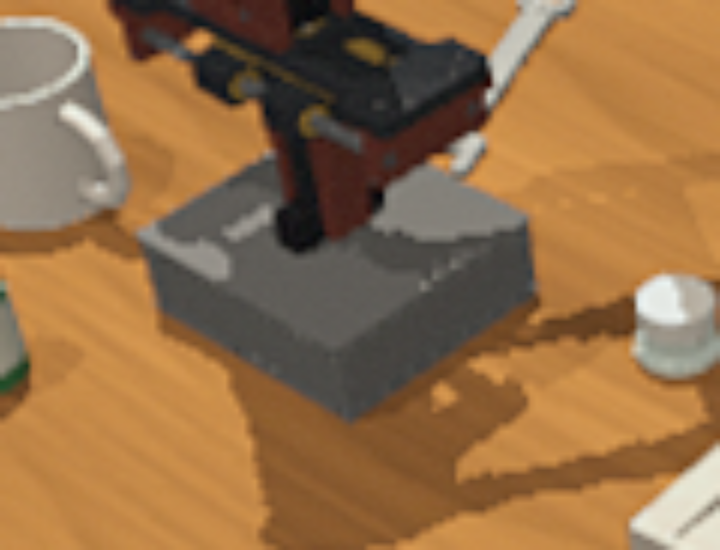

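Request:
jog_arm([
  {"jaw": 8, "slide": [0, 0, 1.5], "rotation": [0, 0, 0]},
  {"jaw": 8, "slide": [0, 0, 2.5], "rotation": [0, 0, 0]},
  {"jaw": 8, "slide": [0, 0, 3], "rotation": [0, 0, 0]},
  {"jaw": 8, "slide": [0, 0, 3], "rotation": [0, 0, 0]},
  {"jaw": 8, "slide": [0, 0, 3], "rotation": [0, 0, 0]},
])

```text
clock: 40.72
tcp_pos: [0.4789, -0.2749, 0.0644]
tool_rot: [0.0, 0.705, 0.709, 0.0]
wrist_force: [-0.9, 1.3, 2.2]
finger_gap: 0.179
```

Request:
jog_arm([
  {"jaw": 26, "slide": [0, 0, 0], "rotation": [0, 0, 0]},
  {"jaw": 26, "slide": [0, 0, 0], "rotation": [0, 0, 0]},
  {"jaw": 26, "slide": [0, 0, 0], "rotation": [0, 0, 0]},
  {"jaw": 40, "slide": [0, 0, 0], "rotation": [0, 0, 0]},
  {"jaw": 40, "slide": [0, 0, -30], "rotation": [0, 0, 0]},
  {"jaw": 40, "slide": [0, 0, -70], "rotation": [0, 0, 0]},
  {"jaw": 40, "slide": [0, 20, -110], "rotation": [0, 0, 0]},
  {"jaw": 40, "slide": [0, 20, -115], "rotation": [0, 0, 0]},
])

```text
clock: 41.72
tcp_pos: [0.5007, -0.2754, 0.1828]
tool_rot: [0.003, 0.705, 0.71, 0.001]
wrist_force: [0.3, -0.4, 0.5]
finger_gap: 0.455
```

```bash
python3 - <<'E'
from h import *
from cell import manip
st=avg();c=Cam(manip.capture("wrist"),st);cv2.imwrite("pics/w27.png",c.img)
cv2.imwrite("pics/w27z.png",cv2.resize(c.img[90:260,190:380],None,fx=4.2,fy=3.5,interpolation=cv2.INTER_CUBIC))
s=get("scene");cv2.imwrite("pics/s27z.png",cv2.resize(s.img[140:240,150:270],None,fx=6,fy=5.5))
m=np.zeros(c.img.shape[:2],np.uint8);m[130:240,265:305]=(c.img[130:240,265:305].max(2)<50)*255
k=max(cv2.findContours(m,0,2)[0],key=cv2.contourArea);b=cv2.boxPoints(cv2.minAreaRect(k));P=np.array([c.pt(u,v,.072)[:2]*1000 for u,v in b]);print(b.tolist(),P.mean(0),np.ptp(P,0))
import pickle;pickle.dump(c,open("w27.pkl","wb"))
E
```

```text
std mm [0.78 0.28 1.72]
[[276.0, 155.0], [293.0, 155.0], [293.0, 216.0], [276.0, 216.0]] [ 478.20789779 -275.18748147] [55.56458724 15.654293  ]
```

View pics/w27z.png

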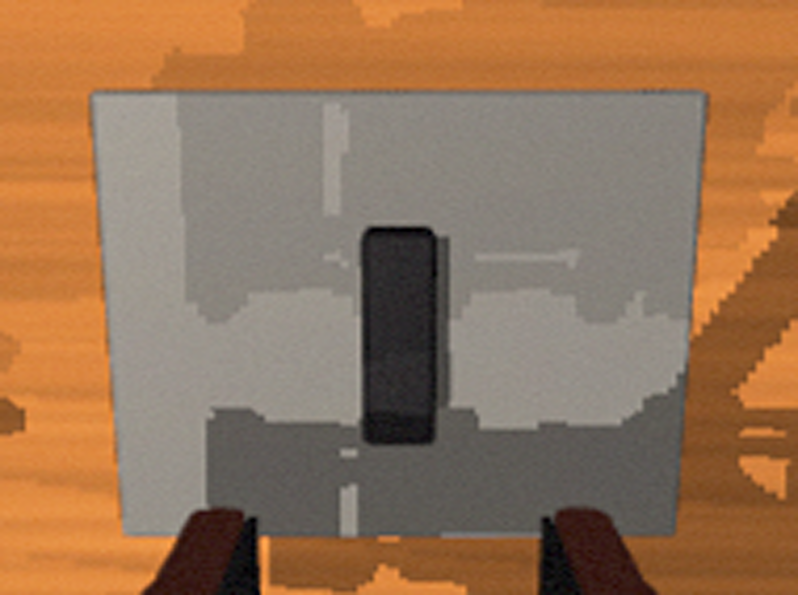

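View pics/s27z.png

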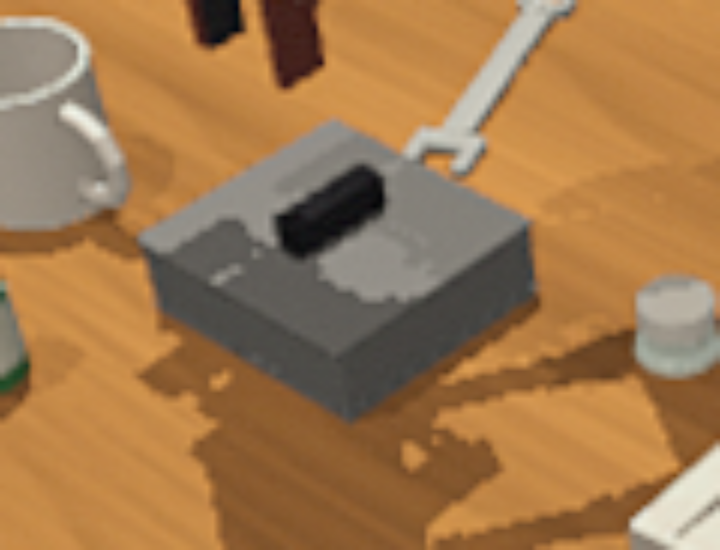

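```bash
python3 -c "
from h import *
from cell import manip
t=get('top','t28');s=manip.read_state();print(s['clock'],s['wrist_force']);print(manip.hand_in())"
```

```text
42.475 [-0.60757128  0.43101173 -0.60579463]
the job is handed in; nothing more can be done
None
```

View pics/t28.png

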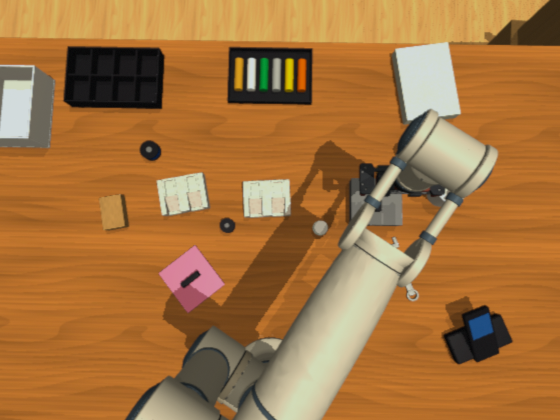

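The order is packed: all three blades present are in the grey box, the grey lid is on, and I handed in at about 42.5 s. `hand_in` gives no verdict. There were two blades in one rest and one in the other; the fourth pocket was empty.

- **First blade:** my first press was too shallow, at about 36 mm. The blade slid over the foot stop and came to rest leaning on it, just outside the rest. I picked it up from there by its long sides and put it in the box last.
- **Other two blades:** pressing down to about 30 mm tipped both onto their ramps, and I then placed them in the box. Tipping was judged from the pictures; I did not measure the angle.
- **Blades in the box:** the last picture before the lid went on showed all three lying in the box, with the one placed last close against the middle one.
- **Lid:** the final pictures show it level on the rim. The grip bar's centre measured (478.2, -275.2) mm against the box centre at (479.0, -274.9) mm. The seated height comes from the tool pose at release and a light contact force, not from a picture.
- **Bystanders:** the spools, jar and carton look where they started in the last top view. The mug, bottle and wrench were mostly or partly hidden by the arm there. The mug and wrench looked undisturbed in the last scene view, but the bottle was mostly out of that crop, so I checked it only by eye in earlier pictures.

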